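# Lock the die block in the fixture with the hex key

## Task

Lock the loose die block in the bench fixture. Slide it along the rail until it meets the end stop, then take the red-handled hex key from the wooden stand, push it fully home into the socket of the brass edge clamp and only then turn the clamp screw clockwise until it is tight against its stop. Put the red key back upright in the stand hole it came from and leave the blue key and the other things on the bench undisturbed.

Things in the scene. Friction and masses are not known exactly. Their poses are not given: they have to be found in the camera images.
- fixture: Black aluminium tooling plate bolted to the bench, 180 mm along its x, 240 mm along its y, 20 mm thick; origin at the centre of its underside, z up. On it stand a steel fence rail along y, a steel end stop and, at x = -36.1, y = -25 mm, a cam-action edge clamp: a brass hexagonal washer round a steel screw head (36 mm across, top 18.5 mm above the plate). The other screws and holes are for show.
- stop_face (a point): Middle of the end stop's face, which looks to the fixture's +y; at x = +15, y = -70 mm in the fixture's frame. The stop is 22 mm high above the plate and reaches from x = -36 to +40 mm.
- rail_face (a point): A point on the rail's inner face, which looks to the fixture's -x, at x = +40, y = -25 mm in its frame. The rail is 28 mm wide, 22 mm high above the plate and runs from y = -110 to +100 mm.
- die_center (a point): Centre of the loose aluminium die block, 50 mm (x) by 90 mm (y) by 36 mm high, about 0.55 kg, black nest on top. It stands on the plate between rail and brass washer with about 2 mm of play, axes parallel to the fixture's, 15 to 40 mm short of the end stop, and slides along the fixture's -y. Against stop and rail its centre is at x = +15, y = -25 mm in the fixture's frame.
- socket_mouth (a point): Centre of the mouth of the clamp screw's hexagonal socket, in the top face of the steel screw head, 38.5 mm above the bench. Turns with the screw. Socket: 18 mm across flats with a 2 mm chamfer at the mouth, 16 mm deep from here to its floor, two of its six flats face this point's +y and -y; z up.
- socket_floor (a point): Centre of the socket's floor, 16 mm below the mouth; same axes.
- clamp_screw (a joint): Angle of the clamp screw, rad: 0 open, grows clockwise seen from above, starts between 0 and 0.3, hard stop at 1.4, where the clamp is tight. It moves the washer by up to 2.5 mm towards the rail and stays where it is left; turning takes about 0.2 N m.
- clamp_washer: The brass hexagonal washer of the edge clamp, 48 mm across flats, 16.5 mm high; origin at the centre of its underside; two flats face the fixture's +x and -x. It moves along the fixture's x as the screw turns.
- red_key_grip (a point): Centre of the red key's handle, a flat-sided bar 100 mm along its x, 22 mm wide (y), 30 mm high. The hexagonal shank, 17 mm across flats, runs down along -z to its tip 115 mm below; two flats face +y and -y: it fits the socket when their yaws agree within about 6 degrees, or differ by a multiple of 60. 0.40 kg. It stands upright in a stand hole, tip 12 mm above the bench.
- red_key_tip (a point): Centre of the flat tip of the red key's shank, tapered over its last 2.5 mm; axes as at its handle.
- blue_key_grip (a point): Centre of the handle of the blue T-handle hex key, the same but with a 14 mm shank and 0.32 kg; it stands in the other hole. Not to be moved.
- key_stand: Wooden block fixed to the bench, 70 mm along its x, 180 mm along its y, 60 mm high, with two blind holes from above 23 mm wide, 48 mm deep, with 3 mm chamfers, 110 mm apart; origin at the centre of its underside.
- stand_hole_a (a point): Centre of the mouth of one hole of the stand, at y = -55 mm in the stand's frame, 60 mm above the bench.
- stand_hole_b (a point): The same for the other hole, at y = +55 mm.
- hammer_head (a point): Bystander: centre of the head of a small hammer (brass and orange faces, head 84 mm long, handle 215 mm) lying on the bench beyond the fixture.
- pickup: Bystander: guitar pickup with a copper coil, 22 x 84 x 17 mm, lying on the bench; origin at the centre of its underside.
- tape_measure: Bystander: yellow tape measure, 75 x 36 x 66 mm, standing on the bench; origin at the centre of its underside.
Things that resemble listed ones, but are neither listed nor needed, are in the scene too. Of the things that look like the part that bears die_center, the smallest one is meant.

How it is judged:
On the way, in this order (a step that is already met when the one before it is completed fails the run):
1. the die block is against the end stop (within 3 mm), the clamp still open (y of die_center in the frame of fixture below -0.022 m and value of joint clamp_screw below 0.45 rad), for 0.2 s.
2. the red key stands fully home in the clamp socket (tip within 3 mm of its floor) before the screw has been turned (z of red_key_tip in the frame of socket_floor below 0.003 m and horizontal distance between red_key_tip and socket_floor below 0.004 m and angle between red_key_tip's own z axis and vertical below 0.12 rad and value of joint clamp_screw below 0.45 rad), for 0.2 s.
3. the clamp screw is tight (beyond 1.2 rad) with the red key still fully home in it (value of joint clamp_screw above 1.2 rad and z of red_key_tip in the frame of socket_floor below 0.004 m and horizontal distance between red_key_tip and socket_floor below 0.004 m), for 0.1 s.
At the end, for the whole second after the job is handed in: Clamp screw beyond 1.2 of its 1.4 rad; die block gripped by the washer (over 1 N), within 1.5 mm of the rail and 3 mm of the end stop; red key at rest in a stand hole, tip over 40 mm below the mouth, upright within 0.2 rad (value of joint clamp_screw above 1.2 rad and y of die_center in the frame of fixture below -0.022 m and x of die_center in the frame of fixture above 0.0135 m and contact force between clamp_washer and die_block above 1 N and ((horizontal distance between red_key_tip and stand_hole_a below 0.01 m and z of red_key_tip in the frame of stand_hole_a below -0.04 m) or (horizontal distance between red_key_tip and stand_hole_b below 0.01 m and z of red_key_tip in the frame of stand_hole_b below -0.04 m)) and angle between red_key_tip's own z axis and vertical below 0.2 rad and linear speed of red_key below 0.03 m/s); the robot touches nothing.
It fails at once if the screw is driven with the key only part way in its socket (tip more than 5 mm off the floor) (value of joint clamp_screw above 0.5 rad and velocity of joint clamp_screw above 0.2 rad/s and z of red_key_tip in the frame of socket_floor above 0.005 m).
It fails at once if the blue key is taken out or knocked (moved more than 50 mm) (distance of blue_key_grip from where it was at the start of the episode above 0.05 m).
It fails at once if the hammer, the pickup or the tape measure is pushed about (moved more than 50 mm) (distance of any of hammer_head, pickup, tape_measure from where it was at the start of the episode above 0.05 m).
It also fails if it takes over 72 s, if anything falls off the work surface, if the arm or the gripper's body presses on something with over 40 N, if the wrist force passes 120 N, or if a joint passes its speed limit or range.

## Robot

A 7-joint arm with a two-finger parallel gripper is mounted at the origin on the work surface. World frame = base frame: x ahead of the robot, y to its left, z up, the work surface at z = 0. Lengths are in m, angles in rad, forces in N, time in s.
With the tool pointing down it reaches from about 0.425 to 0.8 m from the base axis. Payload 8.3 kg.
Tool frame: the origin (TCP) lies on the centre line of the jaws, within the pads' length; the fingertips stand 22 mm ahead of it and the grasp point (between the pads) lies 3 mm ahead of it (bot.nose_length is the z of the fingertips in the tool frame, in m); z points along the fingers, y is the direction in which the jaws open and shut (so a half turn about z gives the same grasp; the last joint's range is limited). The gripper opens to 85 mm and grips with 20 to 120 N. Pads are 22 mm wide; open, the fingers measure 114 mm over their backs; the gripper's body (76 mm by 85 mm) begins 54 mm behind the grasp point. The pads swing forward as they close: fully open they stand 13 mm farther back than shut.
Start: joints at [1.053, 0.383, 0.016, 1.37, -0.006, 1.388, -0.046], TCP at [0.275, -0.561, 0.229] pointing down, gripper open.
Joint ranges: [-2.95, 2.95], [-0.25, 2.06], [-1.52, 1.56], [0.18, 2.33], [-1.44, 4.58], [0.02, 2.06], [-3.01, 3.01]. Speed limits (rad/s): [2.39, 2.39, 3.01, 3.01, 3.14, 3.14, 3.14].

## Interface

Orientations are given as [roll, pitch, yaw] about the fixed x, y, z axes, in that order (R = Rz(yaw) Ry(pitch) Rx(roll)).
In Python, from plant import bot, imaging gives the robot as it stands.
- The arm moves only by the tool step_arm, never from a script. Its argument "targets" is a list of rows, each an object of numbers: "x", "y", "z": the shift along the tool's x, y, z in mm; "ax", "ay", "az": the turn, a rotation vector about the tool's x, y, z in rad; "hand": the finger opening in mm, from 0 to 85.4. A call has 1 to 8 rows; each row is the pose to reach, as a shift and turn from the pose commanded when the call began, along the tool's axes at that moment; what a row does not reach only later rows make up. A row lasts 1/12 s, in which the tool goes at most 41.7 mm and 7.16 degrees, less where a joint would pass 70% of its speed; a pose out of reach is approached as far as the arm can. A call with a gripper value outside its range is refused whole. The fingers move at their own pace and stop on an object; "force" is the grip in N (left out, the last holds). Time passes only in rows, so rows that repeat a pose let the fingers close. It gives the time, the measured TCP pose, the force and the opening at its end, in the units of the state.
- bot.get_obs(): the state, without advancing time (a new reading comes with each control period).
- imaging.capture(name): name is "side" or "top" or "wrist"; returns (picture, depth): 384x512x3 uint8, red, green, blue; 384x512 float32, m along the optical axis (not along the pixel's ray), 0 where there is no reading.
- imaging.get_calibration(name): a dict with "mtx" (3x3 intrinsics, pixels), "T" (4x4, takes a point from camera to world coordinates). Camera axes: x right, y down, z forward; pixel columns grow to the right and rows downward; lengths in m; the calibration is good to about 2 mm. A picture is of the moment at which its call begins: read the wrist's pose just before it. get_calibration takes no time and is no camera call; for the wrist camera it gives the pose at the moment of the call.
- bot.hand_in(): hands the job in, once; it reports no verdict.
The state is a dict: "clock": time; "q": joint angles; "joint_velocities": joint speeds; "tau": joint torques, N m; "tool_pos": TCP position; "tool_rot": TCP orientation; "force": force on the tool from outside, world axes, zero at the start; "torque": the same for the moment, N m; "opening": finger opening in m.
Only numpy, scipy, OpenCV 4.12 (cv2) and the standard library are available. Lean on these libraries where they do the work, as an engineer would, in place of code of your own. Each camera call takes 0.05 s, during which the arm holds its last target. There are 200 camera calls.

## Working session

There is one attempt and no reset: what is moved stays moved. The work goes in short steps, Python scripts to look and compute and a tool call to move; the robot and the scene stay as the last step left them, time stands still between calls to the robot, and variables do not carry over. Pictures are saved under pics/ and viewed, about 8 in all and at most 12, crops included, and the job is handed in when it is done.

Besides the shell and the picture viewer there is one more tool, called as name([rows], argument=value, ...), one row to a line, values as JSON. step_arm: Moves the arm, as the interface text tells. Its arguments: {"type":"object","properties":{"targets":{"type":"array","items":{"type":"object","properties":{"x":{"type":"number"},"y":{"type":"number"},"z":{"type":"number"},"ax":{"type":"number"},"ay":{"type":"number"},"az":{"type":"number"},"hand":{"type":"number"}}}},"force":{"type":"number"}},"required":["targets"]}

```bash
ls; mkdir -p pics; python3 - <<'E'
from plant import bot, imaging
import cv2,numpy as np
print(bot.get_obs())
for n in("top","side"):
    p,d=imaging.capture(n); cv2.imwrite(f"pics/{n}0.png",p[...,::-1]); np.savez(f"{n}0.npz",p=p,d=d)
    c=imaging.get_calibration(n); print(n,c["mtx"].round(1).tolist(),c["T"].round(3).tolist())
a=cv2.imread("pics/top0.png");cv2.imwrite("pics/top0b.png",cv2.resize(a,(800,600)))
E
```

```text
pics
{'clock': 0.0, 'q': array([ 1.05307655,  0.38423644,  0.01639077,  1.37117027, -0.00629339,
        1.38820062, -0.04650026]), 'joint_velocities': array([ 5.20843046e-04, -3.51139883e-04, -1.05908070e-05,  2.63096935e-04,
        6.62655038e-04, -1.70078963e-03, -6.92825027e-04]), 'tau': array([-8.56547013e-04, -6.27594709e+01,  8.43574349e-01, -3.71818507e+01,
        1.64301263e-02,  1.44285924e-02,  6.28560952e-05]), 'tool_pos': array([ 0.27435758, -0.56099052,  0.22787278]), 'tool_rot': array([-3.13962831e+00,  4.87167886e-05,  4.54868839e-01]), 'force': array([0.03394294, 0.37979413, 0.47989775]), 'torque': array([-0.00639913,  0.02024301,  0.00883337]), 'opening': 0.08521730919989784}
top [[391.0, 0.0, 250.3], [0.0, 391.0, 206.0], [0.0, 0.0, 1.0]] [[0.025, -0.983, 0.184, 0.381], [-0.999, -0.029, -0.019, -0.03], [0.024, -0.183, -0.983, 1.078], [0.0, 0.0, 0.0, 1.0]]
side [[399.0, 0.0, 258.0], [0.0, 399.0, 189.8], [0.0, 0.0, 1.0]] [[-0.999, -0.018, 0.035, 0.524], [-0.036, 0.754, -0.656, 0.654], [-0.015, -0.657, -0.754, 0.944], [0.0, 0.0, 0.0, 1.0]]
```

View pics/top0b.png

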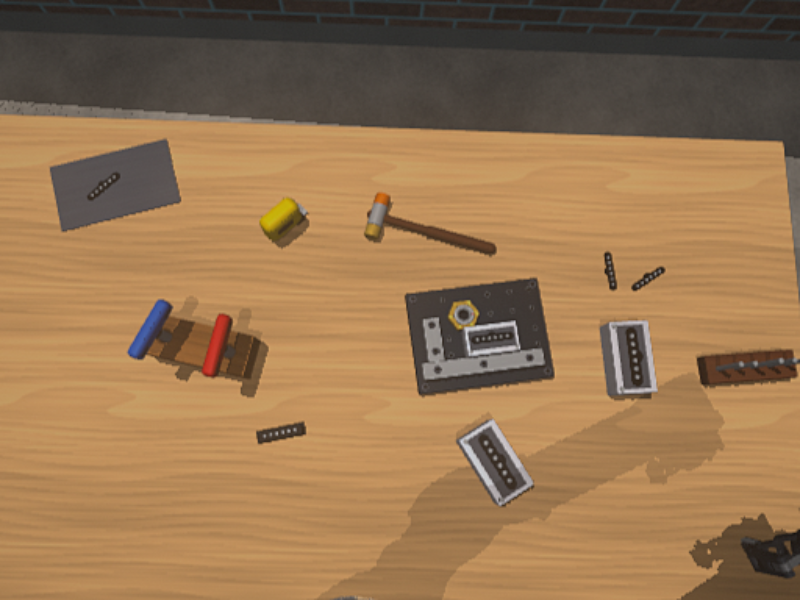

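View pics/side0.png

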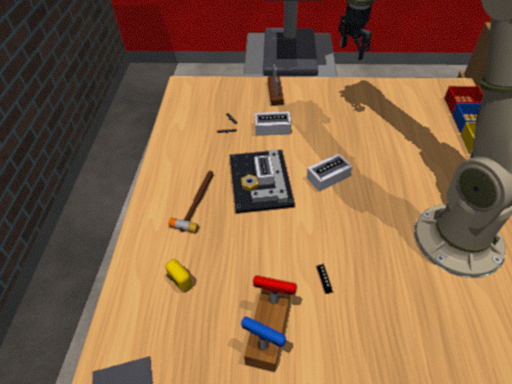

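The top view shows the fixture at about (480,335) with the stop on its left (world +y) and the rail at the bottom. The die is at (492,338), the brass clamp at (463,314), the red key at (217,345) and the blue key at (150,330). The side view agrees.

```bash
cat > h.py <<'E'
from plant import bot, imaging
import cv2,numpy as np
def cloud(d,c):
    K,T=c["mtx"],c["T"]; v,u=np.mgrid[:d.shape[0],:d.shape[1]]
    P=np.stack([(u-K[0,2])*d/K[0,0],(v-K[1,2])*d/K[1,1],d],-1)
    return P@T[:3,:3].T+T[:3,3]
def plane(uv,z,c):
    K,T=c["mtx"],c["T"]; uv=np.atleast_2d(uv).astype(float)
    r=np.c_[(uv[:,0]-K[0,2])/K[0,0],(uv[:,1]-K[1,2])/K[1,1],np.ones(len(uv))]@T[:3,:3].T
    return (T[:3,3]+r*((z-T[2,3])/r[:,2])[:,None])
def rect(xy):  # centre mm, size mm, yaw deg of long side
    (c,s,a)=cv2.minAreaRect((np.asarray(xy)*1000).astype(np.float32))
    b=cv2.boxPoints((c,s,a)); e=[b[1]-b[0],b[2]-b[1]]; l=max(e,key=np.linalg.norm)
    return np.round(c,1),np.round(sorted(s),1),round(float(np.degrees(np.arctan2(l[1],l[0]))%180),1)
def big(m):
    n,l,s,_=cv2.connectedComponentsWithStats(m.astype(np.uint8)); return l==1+s[1:,4].argmax()
E
cat > m0.py <<'E'
from h import *
for n in("top","side"):
    z=np.load(f"{n}0.npz");p,d=z["p"],z["d"];c=imaging.get_calibration(n);W=cloud(d,c)
    hsv=cv2.cvtColor(p,cv2.COLOR_RGB2HSV);H,S,V=[hsv[...,i].astype(int) for i in range(3)]
    ok=(d>0)&(abs(W[...,0]-.5)<.25)&(abs(W[...,1])<.5)
    red=big(ok&((H<6)|(H>174))&(S>150)&(W[...,2]>.09)); P=W[red]
    print(n,"red",rect(P[:,:2]),P[:,2].max().round(3))
    bl=big(ok&(H>105)&(H<125)&(S>130)&(W[...,2]>.09));P=W[bl];print("blue",rect(P[:,:2]),P[:,2].max().round(3))
    fx=ok&(abs(W[...,1]+.04)<.2)&(abs(W[...,0]-.45)<.2)
    pl=big(fx&(W[...,2]>.012)); P=W[pl];print("plate",rect(P[:,:2]),np.median(P[:,2]).round(4))
    m=big(pl&(W[...,2]>.049));P=W[m];print("die",rect(P[:,:2]),P[:,2].max().round(4))
    br=pl&(H>18)&(H<32)&(S>110)&(V>90);P=W[br];print("brass",rect(P[:,:2]),np.median(P[:,2]).round(4),br.sum())
    st=ok&(W[...,1]>.2)&(abs(W[...,2]-.06)<.006);st=big(st);P=W[st];print("stand",rect(P[:,:2]))
E
python3 m0.py
```

```text
top red (array([513.4, 223.3]), array([19.1, 96.6]), 168.6) 0.146
blue (array([536.3, 330.4]), array([15.8, 95.9]), 155.0) 0.146
plate (array([ 556.6, -168.4]), array([166.5, 180.6]), 8.3) 0.0224
die (array([ 549.1, -208.8]), array([50.1, 66.3]), 98.7) 0.0627
brass (array([ 594.7, -174.1]), array([47.6, 53.3]), 38.4) 0.0359 131
stand (array([532.7, 302.3]), array([70.5, 95.6]), 78.2)
side red (array([515.1, 227.9]), array([18.8, 94.6]), 169.0) 0.146
blue (array([536.6, 333.6]), array([20. , 96.6]), 155.6) 0.146
plate (array([ 555.4, -166.4]), array([170.1, 180.1]), 9.0) 0.024
die (array([ 547.8, -208. ]), array([49.7, 70. ]), 98.9) 0.0623
brass (array([ 596.4, -180. ]), array([46.5, 70.9]), 106.4) 0.0356 104
stand (array([520.5, 252.7]), array([70.3, 94.6]), 78.5)
```

```bash
sed -i 's/abs(W\[...,1\]+.04)<.2/abs(W[...,1]+.2)<.2/; s/(H<6)|(H>174)/((H<6)|(H>174))/; s/abs(W\[...,0\]-.45)<.2/abs(W[...,0]-.56)<.13/' m0.py
cat >> h.py <<'E'
from scipy.spatial.transform import Rotation as Ro
def pose():
    o=bot.get_obs(); return o["tool_pos"],Ro.from_euler("xyz",o["tool_rot"]),o
def go(xyz_mm,yaw_deg):
    p,R,o=pose(); t=Ro.from_euler("xyz",[np.pi,0,np.radians(yaw_deg)])
    print("shift mm",R.inv().apply(np.array(xyz_mm)-p*1000).round(1),"turn",(R.inv()*t).as_rotvec().round(4),"tcp",(p*1000).round(1),"yaw",np.degrees(o["tool_rot"][2]).round(2),"F",o["force"].round(1),"open",o["opening"].round(4),"t",o["clock"])
E
python3 m0.py | grep -v -e red -e blue; python3 - <<'E'
from h import *
c=imaging.get_calibration("wrist");p,R,o=pose();T=c["T"]
print(c["mtx"].round(1).tolist(),(R.inv().apply(T[:3,3]-p)).round(4),(R.inv().as_matrix()@T[:3,:3]).round(3).tolist())
go([520,-207,240],8.7)
E
```

```text
plate (array([ 563.1, -205.3]), array([180.4, 241. ]), 98.9) 0.0215
die (array([ 550.9, -220.8]), array([50.1, 90.4]), 98.7) 0.0627
brass (array([ 594.7, -174.1]), array([47.6, 53.3]), 38.4) 0.0359 131
stand (array([532.7, 302.3]), array([70.5, 95.6]), 78.2)
plate (array([ 561.3, -203.4]), array([180.1, 245. ]), 99.0) 0.0224
die (array([ 549.7, -221.1]), array([50. , 96.4]), 98.7) 0.0623
brass (array([ 596.4, -180. ]), array([46.5, 70.9]), 106.4) 0.0356 104
stand (array([520.5, 252.7]), array([70.3, 94.6]), 78.5)
[[317.9, 0.0, 254.3], [0.0, 317.9, 186.9], [0.0, 0.0, 1.0]] [ 0.0848 -0.0003 -0.1459] [[0.001, -0.944, -0.329], [1.0, 0.0, 0.001], [-0.001, -0.329, 0.944]]Traceback (most recent call last):
  File "<stdin>", line 4, in <module>
  File "h.py", line 22, in go
    print("shift mm",R.inv().apply(np.array(xyz_mm)-p*1000).round(1),"turn",(R.inv()*t).as_rotvec().round(4),"tcp",(p*1000).round(1),"yaw",np.degrees(o["tool_rot"][2]).round(2),"F",o["force"].round(1),"open",o["opening"].round(4),"t",o["clock"])
                                                                                                                                                                                                                ^^^^^^^^^^^^^^^^^^
AttributeError: 'float' object has no attribute 'round'
```

```bash
sed -i 's/,"open",o\["opening"\].round(4)/,"open",round(float(o["opening"]),4)/' h.py; python3 -c "
from h import *
go([540,-205,230],8.8)"
```

```text
shift mm [ 395.  -203.1   -1.7] turn [-1.800e-03  3.000e-04  3.012e-01] tcp [ 274.4 -561.   228. ] yaw 26.06 F [-0.5  0.6  0.4] open 0.0854 t 0.1
```

step_arm([
  {"x": 35,"y": -18,"az": 0.03,"hand": 0},
  {"x": 72,"y": -37,"az": 0.06,"hand": 0},
  {"x": 109,"y": -56,"az": 0.09,"hand": 0},
  {"x": 146,"y": -75,"az": 0.12,"hand": 0},
  {"x": 183,"y": -94,"az": 0.15,"hand": 0},
  {"x": 220,"y": -113,"az": 0.18,"hand": 0},
  {"x": 257,"y": -132,"az": 0.21,"hand": 0},
  {"x": 294,"y": -151,"az": 0.24,"hand": 0},
])

```text
invalid input
```

step_arm([
  {"x": 34,"y": -18,"az": 0.03,"hand": 0},
  {"x": 68,"y": -35,"az": 0.06,"hand": 0},
  {"x": 101,"y": -52,"az": 0.06,"hand": 0},
  {"x": 101,"y": -52,"az": 0.06,"hand": 0},
  {"x": 101,"y": -52,"az": 0.06,"hand": 0},
])

```text
invalid input
```

```bash
python3 - <<'E'
from h import *
c=imaging.get_calibration("wrist");p,d=imaging.capture("wrist");c=imaging.get_calibration("wrist")
np.savez("w1.npz",p=p,d=d,**c);cv2.imwrite("pics/w1.png",p[...,::-1])
go([540,-205,230],8.8)
W=cloud(d,c);ok=d>0
pl=big(ok&(W[...,2]>.012)&(W[...,2]<.07)&(abs(W[...,0]-.56)<.15)&(abs(W[...,1]+.2)<.16));P=W[pl];print("plate",rect(P[:,:2]))
m=big(pl&(W[...,2]>.047));P=W[m];print("die",rect(P[:,:2]),np.median(P[:,2]))
hsv=cv2.cvtColor(p,cv2.COLOR_RGB2HSV);H,S,V=[hsv[...,i].astype(int) for i in range(3)]
br=big(pl&(H>15)&(H<35)&(S>90)&(V>60));P=W[br];print("brass",rect(P[:,:2]),np.median(P[:,2]))
v,u=np.nonzero(br);print(u.min(),u.max(),v.min(),v.max())
x0,y0=int(u.mean()-60),int(v.mean()-45)
cv2.imwrite("pics/w1c.png",cv2.resize(p[max(y0,0):y0+90,x0:x0+120,::-1],None,fx=6,fy=6,interpolation=2));print(x0,y0)
E
```

```text
shift mm [ 395.  -203.2   -1.6] turn [-1.500e-03  2.000e-04  3.013e-01] tcp [ 274.4 -561.1  228.1] yaw 26.06 F [0.5 0.1 0.1] open 0.0855 t 0.15Traceback (most recent call last):
  File "<stdin>", line 6, in <module>
  File "h.py", line 16, in big
    n,l,s,_=cv2.connectedComponentsWithStats(m.astype(np.uint8)); return l==1+s[1:,4].argmax()
                                                                              ~~~~~~~~~~~~~~^^
ValueError: attempt to get argmax of an empty sequence
```

View pics/w1.png

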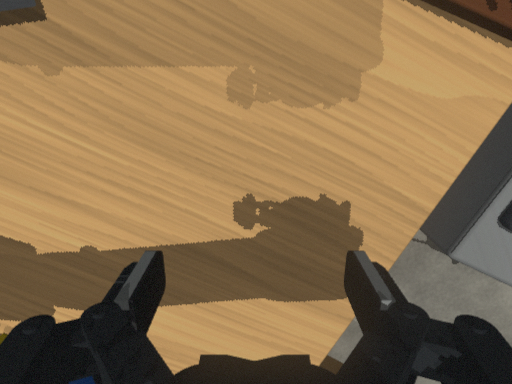

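The arm did not move: this picture shows bare bench and the fingers at the bottom. I'll resend the move with all fields filled in.

step_arm([
  {"x": 35,"y": -18,"z": 0,"ax": 0,"ay": 0,"az": 0.03,"hand": 0},
  {"x": 72,"y": -37,"z": 0,"ax": 0,"ay": 0,"az": 0.06,"hand": 0},
  {"x": 109,"y": -56,"z": 0,"ax": 0,"ay": 0,"az": 0.09,"hand": 0},
  {"x": 146,"y": -75,"z": 0,"ax": 0,"ay": 0,"az": 0.12,"hand": 0},
  {"x": 183,"y": -94,"z": 0,"ax": 0,"ay": 0,"az": 0.15,"hand": 0},
  {"x": 220,"y": -113,"z": 0,"ax": 0,"ay": 0,"az": 0.18,"hand": 0},
  {"x": 257,"y": -132,"z": 0,"ax": 0,"ay": 0,"az": 0.21,"hand": 0},
  {"x": 294,"y": -151,"z": 0,"ax": 0,"ay": 0,"az": 0.24,"hand": 0},
])

```text
clock: 0.82
tool_pos: [0.473, -0.2948, 0.2288]
tool_rot: [-3.141, 0.0, 0.213]
force: [0.4, -0.7, -0.7]
opening: 0.0002
```

step_arm([
  {"x": 28,"y": -24,"z": 0,"ax": 0,"ay": 0,"az": 0.03,"hand": 0},
  {"x": 56,"y": -48,"z": 0,"ax": 0,"ay": 0,"az": 0.06,"hand": 0},
  {"x": 80,"y": -70,"z": 0,"ax": 0,"ay": 0,"az": 0.061,"hand": 0},
  {"x": 80,"y": -70,"z": 0,"ax": 0,"ay": 0,"az": 0.061,"hand": 0},
  {"x": 80,"y": -70,"z": 0,"ax": 0,"ay": 0,"az": 0.061,"hand": 0},
  {"x": 80,"y": -70,"z": 0,"ax": 0,"ay": 0,"az": 0.061,"hand": 0},
])

```text
clock: 1.32
tool_pos: [0.5352, -0.2117, 0.2285]
tool_rot: [3.142, 0.001, 0.154]
force: [-1.3, -0.6, 0.4]
opening: -0.0002
```

```bash
cat > w.py <<'E'
from h import *
import sys
n=sys.argv[1]
p,d=imaging.capture("wrist");c=imaging.get_calibration("wrist")
np.savez(n+".npz",p=p,d=d,**c);cv2.imwrite(f"pics/{n}.png",p[...,::-1])
go([540,-205,230],8.8)
W=cloud(d,c);ok=d>0
pl=big(ok&(W[...,2]>.012)&(W[...,2]<.07)&(abs(W[...,0]-.56)<.15)&(abs(W[...,1]+.2)<.16));P=W[pl];print("plate",rect(P[:,:2]))
m=big(pl&(W[...,2]>.047));P=W[m];print("die",rect(P[:,:2]),np.median(P[:,2]))
hsv=cv2.cvtColor(p,cv2.COLOR_RGB2HSV);H,S,V=[hsv[...,i].astype(int) for i in range(3)]
br=big(pl&(H>15)&(H<35)&(S>90)&(V>60));P=W[br];print("brass",rect(P[:,:2]),np.median(P[:,2]))
v,u=np.nonzero(br);print(u.min(),u.max(),v.min(),v.max())
x0,y0=max(int(u.mean()-45),0),max(int(v.mean()-35),0)
cv2.imwrite(f"pics/{n}c.png",cv2.resize(p[y0:y0+70,x0:x0+90,::-1],None,fx=8,fy=8,interpolation=2));print(x0,y0)
E
python3 w.py w2
```

```text
shift mm [ 6.3 -6.7 -1.4] turn [ 0.0004  0.0009 -0.0015] tcp [ 534.8 -212.6  228.7] yaw 8.72 F [ 0.1 -0.1  0.2] open -0.0003 t 1.3667
plate (array([ 563.8, -205.9]), array([179.6, 241. ]), 98.7)
die (array([ 552.1, -221.7]), array([49.8, 89.9]), 98.8) 0.057275347306977364
brass (array([ 593.8, -174.1]), array([50.5, 57.8]), 98.8) 0.037199685313013875
200 254 71 120
181 60
```

View pics/w2.png

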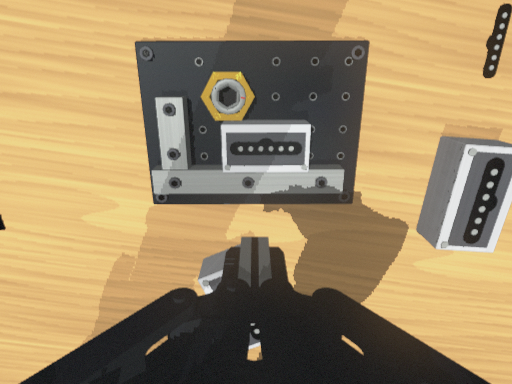

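The wrist view shows the fixture square on: stop at (172,135), rail along row 183, die at (265,147) and clamp hex at (228,96). The die is about 39 mm short of the stop. Next I move behind it with the fingers closed and push.

step_arm([
  {"x": 7,"y": 38,"z": 0,"ax": 0,"ay": 0,"az": 0,"hand": 0},
  {"x": 15,"y": 76,"z": 10,"ax": 0,"ay": 0,"az": 0,"hand": 0},
  {"x": 15,"y": 82,"z": 48,"ax": 0,"ay": 0,"az": 0,"hand": 0},
  {"x": 15,"y": 82,"z": 88,"ax": 0,"ay": 0,"az": 0,"hand": 0},
  {"x": 15,"y": 82,"z": 125,"ax": 0,"ay": 0,"az": 0,"hand": 0},
  {"x": 15,"y": 82,"z": 155,"ax": 0,"ay": 0,"az": 0,"hand": 0},
  {"x": 15,"y": 82,"z": 175,"ax": 0,"ay": 0,"az": 0,"hand": 0},
  {"x": 15,"y": 82,"z": 175,"ax": 0,"ay": 0,"az": 0,"hand": 0},
])

```text
clock: 2.03
tool_pos: [0.5583, -0.2905, 0.0483]
tool_rot: [-3.137, 0.008, 0.151]
force: [0.1, -0.4, -0.8]
opening: 0.0
```

step_arm([
  {"x": 0,"y": -4,"z": 0,"ax": 0,"ay": 0,"az": 0,"hand": 0},
  {"x": 0,"y": -8,"z": 0,"ax": 0,"ay": 0,"az": 0,"hand": 0},
  {"x": 0,"y": -12,"z": 0,"ax": 0,"ay": 0,"az": 0,"hand": 0},
  {"x": 0,"y": -16,"z": 0,"ax": 0,"ay": 0,"az": 0,"hand": 0},
  {"x": 0,"y": -20,"z": 0,"ax": 0,"ay": 0,"az": 0,"hand": 0},
  {"x": 0,"y": -24,"z": 0,"ax": 0,"ay": 0,"az": 0,"hand": 0},
  {"x": 0,"y": -27,"z": 0,"ax": 0,"ay": 0,"az": 0,"hand": 0},
  {"x": 0,"y": -30,"z": 0,"ax": 0,"ay": 0,"az": 0,"hand": 0},
])

```text
clock: 2.7
tool_pos: [0.5585, -0.2598, 0.0542]
tool_rot: [3.141, -0.0, 0.154]
force: [-0.3, 1.4, 0.3]
opening: -0.0003
```

step_arm([
  {"x": 0,"y": -3,"z": 0,"ax": 0,"ay": 0,"az": 0,"hand": 0},
  {"x": 0,"y": -6,"z": 0,"ax": 0,"ay": 0,"az": 0,"hand": 0},
  {"x": 0,"y": -9,"z": 0,"ax": 0,"ay": 0,"az": 0,"hand": 0},
  {"x": 0,"y": -11,"z": 0,"ax": 0,"ay": 0,"az": 0,"hand": 0},
  {"x": 0,"y": -13,"z": 0,"ax": 0,"ay": 0,"az": 0,"hand": 0},
  {"x": 0,"y": -14,"z": 0,"ax": 0,"ay": 0,"az": 0,"hand": 0},
  {"x": 0,"y": -14,"z": 0,"ax": 0,"ay": 0,"az": 0,"hand": 0},
])

```text
clock: 3.28
tool_pos: [0.5562, -0.2462, 0.0539]
tool_rot: [-3.141, 0.0, 0.154]
force: [-1.0, 0.9, -0.2]
opening: 0.0003
```

```bash
python3 - <<'E'
from h import *
p,d=imaging.capture("top");c=imaging.get_calibration("top");W=cloud(d,c)
cv2.imwrite("pics/top1.png",cv2.resize(p[150:280,230:390,::-1],None,fx=5,fy=4.6));go([540,-205,230],8.8)
E
```

```text
shift mm [  -9.7  -43.4 -176.1] turn [ 0.     -0.      0.0004] tcp [ 556.3 -246.4   53.9] yaw 8.82 F [-0.2 -0.3  0.3] open 0.0003 t 3.3333
```

View pics/top1.png

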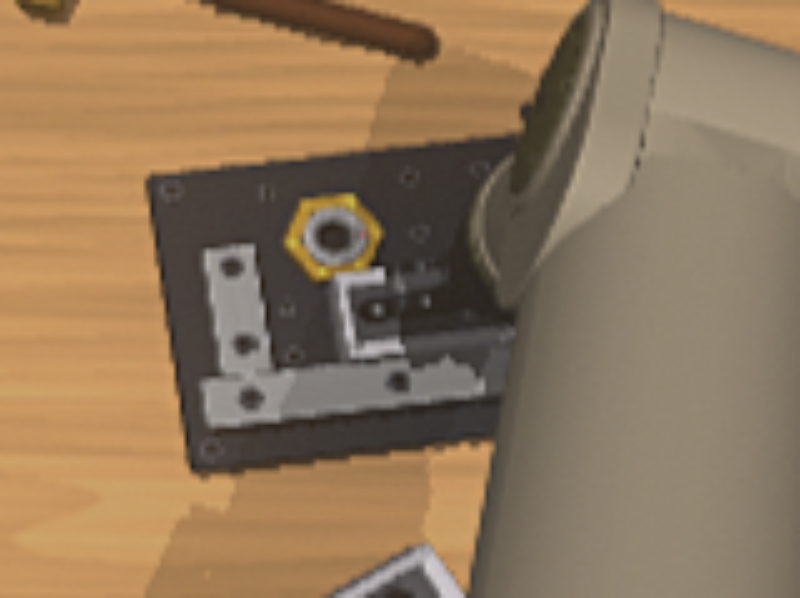

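The die's left edge is near (335,310) and the stop's edge near (270,310), so a gap remains. The arm hides the rest, so I'll check with the wrist camera.

```bash
python3 w.py w3
```

```text
shift mm [  -9.7  -43.6 -176.1] turn [ 0.     -0.      0.0001] tcp [ 556.2 -246.6   53.9] yaw 8.81 F [ 0.6 -0.1  0.9] open 0.0002 t 3.3833
plate (array([ 563.8, -204.9]), array([180.1, 240.3]), 99.1)
die (array([ 552.3, -220.7]), array([50.4, 90.1]), 99.1) 0.05709435412552613
brass (array([ 593.2, -169.9]), array([54.3, 64.9]), 110.4) 0.03710118686486687
76 188 98 192
87 106
```

View pics/w3.png

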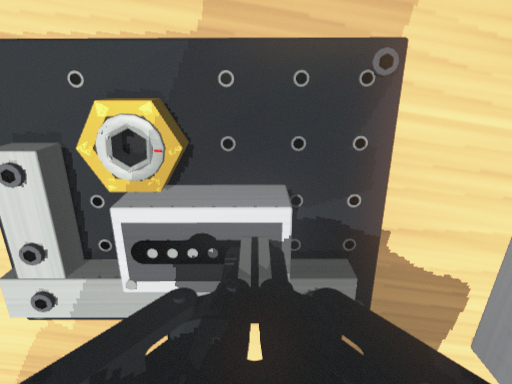

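```bash
python3 - <<'E'
from h import *
z=np.load("w3.npz");c=dict(mtx=z["mtx"],T=z["T"]);W=cloud(z["d"],c)
for u,v in [(285,215),(120,215),(200,195),(170,254),(145,285),(240,245),(246,250),(265,245),(255,270),(284,285),(60,200),(130,150)]: print(u,v,W[v,u].round(4),plane((u,v),.056,c).round(3)[0])
p,R,o=pose();print("tip",R.apply([0,0,bot.nose_length])+p,bot.nose_length,o["q"].round(3),o["force"])
E
```

```text
285 215 [ 0.5787 -0.2582  0.0571] [ 0.578 -0.258  0.056]
120 215 [ 0.5661 -0.1781  0.0567] [ 0.566 -0.178  0.056]
200 195 [ 0.5756 -0.2139  0.0393] [ 0.582 -0.216  0.056]
170 254 [ 0.5496 -0.2045  0.0594] [ 0.547 -0.204  0.056]
145 285 [ 0.5276 -0.1922  0.0575] [ 0.526 -0.192  0.056]
240 245 [ 0.5597 -0.2387  0.0586] [ 0.558 -0.239  0.056]
246 250 [ 0.5666 -0.2411  0.0744] [ 0.556 -0.242  0.056]
265 245 [ 0.5675 -0.2498  0.0692] [ 0.56  -0.251  0.056]
255 270 [ 0.5676 -0.245   0.0905] [ 0.545 -0.249  0.056]
284 285 [ 0.5698 -0.2554  0.101 ] [ 0.538 -0.266  0.056]
60 200 [ 0.5576 -0.135   0.0321] [ 0.569 -0.149  0.056]
130 150 [ 0.5904 -0.1704  0.0238] [ 0.599 -0.182  0.056]
tip [ 0.5562197  -0.246567    0.03190435] 0.022 [ 0.488  0.494 -0.163  1.622  0.09   1.033 -1.119] [ 0.61055424 -0.0741721   0.92677201]
```

```bash
python3 - <<'E'
from h import *
for f,pos,yaw in(("w2",[.5348,-.2126,.2287],8.72),("w3",[.5562,-.2466,.0539],8.81)):
    z=np.load(f+".npz");c=dict(mtx=z["mtx"],T=z["T"]);d=z["d"]
    R=Ro.from_euler("xyz",[np.pi,0,np.radians(yaw)]);L=R.inv().apply((cloud(d,c)-np.array(pos)).reshape(-1,3)).reshape(d.shape+(3,))
    print(f,"cam",R.inv().apply(c["T"][:3,3]-pos).round(3))
    for v in range(228,300,6): print(v,[(u,d[v,u].round(3),L[v,u].round(3).tolist()) for u in (248,262)])
E
```

```text
w2 cam [ 0.085 -0.    -0.146]
228 [(248, np.float32(0.415), [-0.103, -0.008, 0.228]), (262, np.float32(0.414), [-0.102, 0.01, 0.228])]
234 [(248, np.float32(0.417), [-0.111, -0.008, 0.228]), (262, np.float32(0.418), [-0.111, 0.01, 0.228])]
240 [(248, np.float32(0.152), [0.011, -0.003, -0.011]), (262, np.float32(0.151), [0.011, 0.004, -0.011])]
246 [(248, np.float32(0.145), [0.011, -0.003, -0.017]), (262, np.float32(0.145), [0.011, 0.003, -0.017])]
252 [(248, np.float32(0.141), [0.011, -0.003, -0.022]), (262, np.float32(0.141), [0.011, 0.003, -0.022])]
258 [(248, np.float32(0.136), [0.011, -0.003, -0.027]), (262, np.float32(0.136), [0.011, 0.003, -0.027])]
264 [(248, np.float32(0.132), [0.011, -0.003, -0.032]), (262, np.float32(0.132), [0.011, 0.003, -0.032])]
270 [(248, np.float32(0.129), [0.011, -0.003, -0.035]), (262, np.float32(0.129), [0.01, 0.003, -0.035])]
276 [(248, np.float32(0.126), [0.01, -0.003, -0.038]), (262, np.float32(0.124), [0.011, 0.003, -0.04])]
282 [(248, np.float32(0.124), [0.009, -0.003, -0.041]), (262, np.float32(0.118), [0.012, 0.003, -0.046])]
288 [(248, np.f
[... 792 characters left out ...]
.003, -0.027]), (262, np.float32(0.137), [0.011, 0.003, -0.026])]
264 [(248, np.float32(0.132), [0.011, -0.003, -0.032]), (262, np.float32(0.133), [0.011, 0.003, -0.031])]
270 [(248, np.float32(0.129), [0.011, -0.003, -0.036]), (262, np.float32(0.129), [0.011, 0.003, -0.035])]
276 [(248, np.float32(0.125), [0.011, -0.003, -0.039]), (262, np.float32(0.124), [0.011, 0.003, -0.04])]
282 [(248, np.float32(0.124), [0.009, -0.003, -0.041]), (262, np.float32(0.118), [0.013, 0.003, -0.046])]
288 [(248, np.float32(0.116), [0.012, -0.002, -0.049]), (262, np.float32(0.116), [0.012, 0.003, -0.048])]
294 [(248, np.float32(0.112), [0.012, -0.002, -0.053]), (262, np.float32(0.113), [0.012, 0.003, -0.052])]
```

The die hasn't moved. In the wrist depth the closed fingertips sit about 9 mm *behind* the reported TCP, where the interface says 22 mm ahead, so they passed over the die at z≈63 mm. I'll trust the measurement, go back, and push about 32 mm lower while watching the force.

step_arm([
  {"x": 0,"y": 0,"z": -12,"ax": 0,"ay": 0,"az": 0,"hand": 0},
  {"x": 0,"y": 20,"z": -12,"ax": 0,"ay": 0,"az": 0,"hand": 0},
  {"x": 0,"y": 48,"z": -12,"ax": 0,"ay": 0,"az": 0,"hand": 0},
  {"x": 0,"y": 48,"z": 0,"ax": 0,"ay": 0,"az": 0,"hand": 0},
  {"x": 0,"y": 48,"z": 12,"ax": 0,"ay": 0,"az": 0,"hand": 0},
  {"x": 0,"y": 48,"z": 22,"ax": 0,"ay": 0,"az": 0,"hand": 0},
  {"x": 0,"y": 48,"z": 31,"ax": 0,"ay": 0,"az": 0,"hand": 0},
  {"x": 0,"y": 48,"z": 31,"ax": 0,"ay": 0,"az": 0,"hand": 0},
])

```text
clock: 4.05
tool_pos: [0.5622, -0.2919, 0.0202]
tool_rot: [-3.139, 0.003, 0.155]
force: [-0.4, 0.5, -0.7]
opening: 0.0
```

step_arm([
  {"x": 0,"y": -3,"z": 0,"ax": 0,"ay": 0,"az": 0,"hand": 0},
  {"x": 0,"y": -6,"z": 0,"ax": 0,"ay": 0,"az": 0,"hand": 0},
  {"x": 0,"y": -9,"z": 0,"ax": 0,"ay": 0,"az": 0,"hand": 0},
  {"x": 0,"y": -12,"z": 0,"ax": 0,"ay": 0,"az": 0,"hand": 0},
  {"x": 0,"y": -15,"z": 0,"ax": 0,"ay": 0,"az": 0,"hand": 0},
  {"x": 0,"y": -18,"z": 0,"ax": 0,"ay": 0,"az": 0,"hand": 0},
  {"x": 0,"y": -21,"z": 0,"ax": 0,"ay": 0,"az": 0,"hand": 0},
  {"x": 0,"y": -24,"z": 0,"ax": 0,"ay": 0,"az": 0,"hand": 0},
])

```text
clock: 4.72
tool_pos: [0.5601, -0.2711, 0.0235]
tool_rot: [3.14, -0.001, 0.153]
force: [0.7, -4.6, 2.1]
opening: -0.0003
```

step_arm([
  {"x": 0,"y": -3,"z": 0,"ax": 0,"ay": 0,"az": 0,"hand": 0},
  {"x": 0,"y": -6,"z": 0,"ax": 0,"ay": 0,"az": 0,"hand": 0},
  {"x": 0,"y": -9,"z": 0,"ax": 0,"ay": 0,"az": 0,"hand": 0},
  {"x": 0,"y": -12,"z": 0,"ax": 0,"ay": 0,"az": 0,"hand": 0},
  {"x": 0,"y": -15,"z": 0,"ax": 0,"ay": 0,"az": 0,"hand": 0},
  {"x": 0,"y": -18,"z": 0,"ax": 0,"ay": 0,"az": 0,"hand": 0},
  {"x": 0,"y": -20,"z": 0,"ax": 0,"ay": 0,"az": 0,"hand": 0},
  {"x": 0,"y": -22,"z": 0,"ax": 0,"ay": 0,"az": 0,"hand": 0},
])

```text
clock: 5.38
tool_pos: [0.5569, -0.2489, 0.0235]
tool_rot: [3.14, -0.001, 0.153]
force: [0.9, -5.2, 3.7]
opening: 0.0001
```

```bash
python3 w.py w4
```

```text
shift mm [  -9.8  -45.4 -206.6] turn [ 0.0009 -0.0009  0.0002] tcp [ 556.9 -248.5   23.5] yaw 8.81 F [ 0.3 -4.8  4. ] open 0.0 t 5.4333
plate (array([ 576.9, -217.3]), array([158.4, 210.7]), 99.1)
die (array([ 549.8, -203.9]), array([ 51.1, 118.3]), 99.3) 0.05709146831691066
brass (array([ 593.6, -168.1]), array([49.8, 67.8]), 99.1) 0.037065900793268325
32 170 103 215
57 118
```

step_arm([
  {"x": 0,"y": -2,"z": 0,"ax": 0,"ay": 0,"az": 0,"hand": 0},
  {"x": 0,"y": -4,"z": 0,"ax": 0,"ay": 0,"az": 0,"hand": 0},
  {"x": 0,"y": -5.5,"z": 0,"ax": 0,"ay": 0,"az": 0,"hand": 0},
  {"x": 0,"y": -6,"z": 0,"ax": 0,"ay": 0,"az": 0,"hand": 0},
  {"x": 0,"y": -6,"z": 0,"ax": 0,"ay": 0,"az": 0,"hand": 0},
])

```text
clock: 5.85
tool_pos: [0.556, -0.243, 0.0235]
tool_rot: [3.141, -0.001, 0.153]
force: [-0.1, -5.2, 2.6]
opening: 0.0002
```

step_arm([
  {"x": 0,"y": -0.5,"z": 0,"ax": 0,"ay": 0,"az": 0,"hand": 0},
  {"x": 0,"y": -1,"z": 0,"ax": 0,"ay": 0,"az": 0,"hand": 0},
  {"x": 0,"y": -1,"z": 0,"ax": 0,"ay": 0,"az": 0,"hand": 0},
])

```text
clock: 6.1
tool_pos: [0.5558, -0.2422, 0.0235]
tool_rot: [3.14, -0.001, 0.153]
force: [0.5, -5.9, 4.3]
opening: 0.0002
```

step_arm([
  {"x": 0,"y": -0.5,"z": 0,"ax": 0,"ay": 0,"az": 0,"hand": 0},
  {"x": 0,"y": -1,"z": 0,"ax": 0,"ay": 0,"az": 0,"hand": 0},
  {"x": 0,"y": -1,"z": 0,"ax": 0,"ay": 0,"az": 0,"hand": 0},
])

```text
clock: 6.35
tool_pos: [0.5557, -0.2412, 0.0235]
tool_rot: [3.14, -0.001, 0.153]
force: [0.4, -4.5, 4.2]
opening: 0.0006
```

step_arm([
  {"x": 0,"y": -0.5,"z": 0,"ax": 0,"ay": 0,"az": 0,"hand": 0},
  {"x": 0,"y": -1,"z": 0,"ax": 0,"ay": 0,"az": 0,"hand": 0},
  {"x": 0,"y": -1,"z": 0,"ax": 0,"ay": 0,"az": 0,"hand": 0},
])

```text
clock: 6.6
tool_pos: [0.5555, -0.2404, 0.0235]
tool_rot: [3.14, -0.001, 0.153]
force: [0.8, -4.5, 3.5]
opening: -0.0
```

step_arm([
  {"x": 0,"y": -0.5,"z": 0,"ax": 0,"ay": 0,"az": 0,"hand": 0},
  {"x": 0,"y": -1,"z": 0,"ax": 0,"ay": 0,"az": 0,"hand": 0},
  {"x": 0,"y": -1,"z": 0,"ax": 0,"ay": 0,"az": 0,"hand": 0},
])

```text
clock: 6.85
tool_pos: [0.5555, -0.2403, 0.0235]
tool_rot: [3.139, -0.001, 0.152]
force: [2.1, -8.8, 2.2]
opening: 0.0002
```

step_arm([
  {"x": 0,"y": -0.5,"z": 0,"ax": 0,"ay": 0,"az": 0,"hand": 0},
  {"x": 0,"y": -1,"z": 0,"ax": 0,"ay": 0,"az": 0,"hand": 0},
  {"x": 0,"y": -1,"z": 0,"ax": 0,"ay": 0,"az": 0,"hand": 0},
])

```text
clock: 7.1
tool_pos: [0.5555, -0.2403, 0.0235]
tool_rot: [3.138, -0.002, 0.152]
force: [3.8, -10.7, 0.8]
opening: -0.0001
```

The die is against the stop: the tool stays put while the force rises to 11 N. I back off, rise and hover over the clamp.

step_arm([
  {"x": 0,"y": 10,"z": 0,"ax": 0,"ay": 0,"az": 0,"hand": 0},
  {"x": 0,"y": 12,"z": -20,"ax": 0,"ay": 0,"az": 0,"hand": 0},
  {"x": 0,"y": 12,"z": -55,"ax": 0,"ay": 0,"az": 0,"hand": 0},
  {"x": 15,"y": -5,"z": -85,"ax": 0,"ay": 0,"az": 0,"hand": 0},
  {"x": 35,"y": -30,"z": -107,"ax": 0,"ay": 0,"az": 0,"hand": 0},
  {"x": 49,"y": -55,"z": -107,"ax": 0,"ay": 0,"az": 0,"hand": 0},
  {"x": 49,"y": -55,"z": -107,"ax": 0,"ay": 0,"az": 0,"hand": 0},
  {"x": 49,"y": -55,"z": -107,"ax": 0,"ay": 0,"az": 0,"hand": 0},
])

```text
clock: 7.77
tool_pos: [0.5953, -0.1715, 0.1294]
tool_rot: [-3.139, 0.001, 0.16]
force: [-0.3, -1.5, 0.0]
opening: 0.0
```

```bash
python3 w.py w5; python3 - <<'E'
import cv2
a=cv2.imread("pics/w5.png")[90:270,120:360];cv2.imwrite("pics/w5d.png",cv2.resize(a,None,fx=3.3,fy=3.3,interpolation=2))
E
```

```text
shift mm [ -58.7   22.  -101. ] turn [-0.0018  0.0019  0.003 ] tcp [ 594.4 -174.   129. ] yaw 8.97 F [-0.  -0.7 -0.3] open 0.0003 t 7.8167
plate (array([ 563.6, -206.9]), array([178.9, 240.4]), 98.7)
die (array([ 545.4, -184.8]), array([51., 90.]), 98.8) 0.05645433322804455
brass (array([ 594.7, -177. ]), array([49.5, 58.6]), 102.5) 0.03660801335379982
224 293 155 216
212 148
```

View pics/w5d.png

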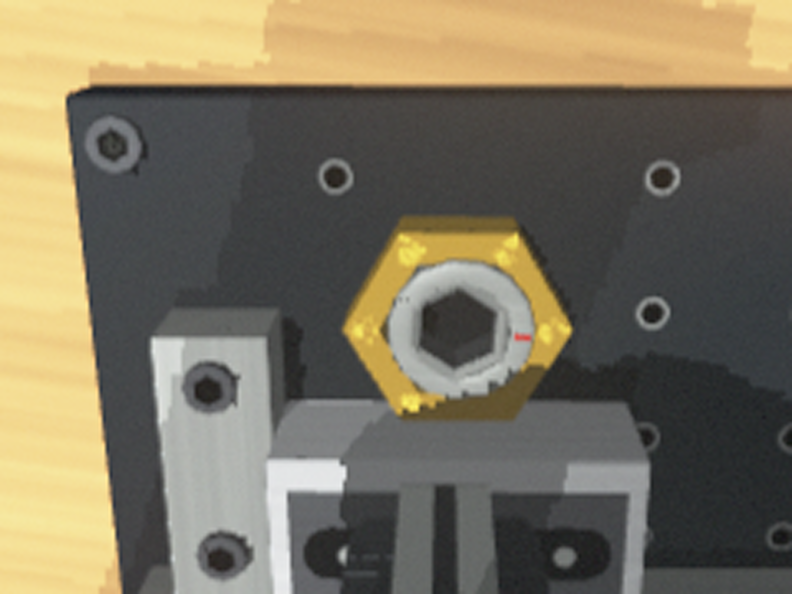

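The crop shows the die touching the stop and the screw head centred at (460,328). The red mark at (522,338) is turned about 9° clockwise from fixture +y. Next I refine the centre and angle.

```bash
python3 - <<'E'
from h import *
z=np.load("w5.npz");c=dict(mtx=z["mtx"],T=z["T"]);p=z["p"]
hsv=cv2.cvtColor(p,cv2.COLOR_RGB2HSV);H,S,V=[hsv[...,i].astype(int) for i in range(3)]
v,u=np.mgrid[:384,:512];near=np.hypot(u-259.4,v-189.4)<24
# outer circle of head: grey/light
g=big(near&(S<60)&(V>100)); cn=max(cv2.findContours(g.astype(np.uint8),0,1)[0],key=cv2.contourArea)[:,0]
P=plane(cn,.0385,c)[:,:2]*1000;cc,r=cv2.minEnclosingCircle(cv2.convexHull(P.astype(np.float32)));print("head circ",cc,r)
m=near&((H<8)|(H>172))&(S>90);print("mark n",m.sum());mk=plane(np.c_[u[m],v[m]],.0385,c)[:,:2].mean(0)*1000
dk=big(near&(V<90)&(S<90)&(np.hypot(u-259.4,v-189.4)<15)); 
print("dark n",dk.sum())
ho=cv2.convexHull(np.c_[u[dk],v[dk]].astype(np.float32))[:,0];hp=plane(ho,.0365,c)[:,:2]*1000
M=cv2.minEnclosingCircle(hp.astype(np.float32));print("hex",M,cv2.approxPolyDP(hp.astype(np.float32),2.5,True)[:,0].round(1).tolist())
for C in (cc,M[0],(595.7,-175.7)): print("mark yaw",np.degrees(np.arctan2(*(mk-C)[::-1])),np.linalg.norm(mk-C))
E
```

```text
head circ (594.7212524414062, -177.31207275390625) 17.878406524658203
mark n 9
dark n 395
hex ((594.203857421875, -177.0010528564453), 9.71379280090332) [[600.0, -184.8000030517578], [588.7999877929688, -184.3000030517578], [585.0, -176.8000030517578], [589.0, -168.8000030517578], [598.2999877929688, -168.1999969482422], [602.4000244140625, -173.1999969482422]]
mark yaw -86.79344499601838 15.213832205058875
mark yaw -84.95515145892838 15.561314757367532
mark yaw -90.43562659184768 16.802571400998254
```

step_arm([
  {"x": 0,"y": -20,"z": -35,"ax": 0,"ay": 0,"az": 0,"hand": 60},
  {"x": 0,"y": -50,"z": -55,"ax": 0,"ay": 0,"az": 0,"hand": 60},
  {"x": 0,"y": -85,"z": -70,"ax": 0,"ay": 0,"az": 0,"hand": 60},
  {"x": -5,"y": -122,"z": -85,"ax": 0,"ay": 0,"az": 0.05,"hand": 60},
  {"x": -8,"y": -160,"z": -95,"ax": 0,"ay": 0,"az": 0.1,"hand": 60},
  {"x": -10,"y": -198,"z": -105,"ax": 0,"ay": 0,"az": 0.15,"hand": 60},
  {"x": -12,"y": -236,"z": -107,"ax": 0,"ay": 0,"az": 0.2,"hand": 60},
  {"x": -13,"y": -274,"z": -107,"ax": 0,"ay": 0,"az": 0.25,"hand": 60},
])

```text
clock: 8.48
tool_pos: [0.5393, 0.0932, 0.2372]
tool_rot: [3.141, 0.0, -0.101]
force: [1.7, 0.3, 0.2]
opening: 0.0599
```

```bash
python3 - <<'E'
from h import *
go([514,226,236],-11.3)
z=np.load("w5.npz");c=dict(mtx=z["mtx"],T=z["T"]);p=z["p"]
# rectified top view at z=.0385 then 6-fold phase of gradient around the centre
C=np.array([594.7,-177.3]);
for zz in(.0385,.0365):
  n=240;g=np.mgrid[-15:15:n*1j,-15:15:n*1j];X=C[0]+g[0];Y=C[1]+g[1]
  Ti=np.linalg.inv(c["T"]);Q=np.stack([X/1000,Y/1000,np.full_like(X,zz)],-1)@Ti[:3,:3].T+Ti[:3,3]
  u=c["mtx"][0,0]*Q[...,0]/Q[...,2]+c["mtx"][0,2];v=c["mtx"][1,1]*Q[...,1]/Q[...,2]+c["mtx"][1,2]
  I=cv2.GaussianBlur(cv2.remap(cv2.cvtColor(p,cv2.COLOR_RGB2GRAY),u.astype(np.float32),v.astype(np.float32),cv2.INTER_CUBIC),(0,0),5).astype(float)
  gx,gy=np.gradient(I);r=np.hypot(g[0],g[1]);m=(r>6)&(r<12)
  w=np.hypot(gx,gy)**2;ph=np.angle((w*np.exp(6j*np.arctan2(gy,gx)))[m].sum())/6;print(zz,"flat normal deg mod 60",np.degrees(ph), abs((w*np.exp(6j*np.arctan2(gy,gx)))[m].sum())/w[m].sum())
E
```

```text
shift mm [ -38.6 -129.6    1.2] turn [0.0002 0.0001 0.0963] tcp [539.3  93.2 237.2] yaw -5.78 F [1.7 0.3 0.2] open 0.0599 t 8.4833
0.0385 flat normal deg mod 60 -25.20381460226584 0.6349532062916029
0.0365 flat normal deg mod 60 -25.194554572736273 0.6342315830902538
```

step_arm([
  {"x": -11,"y": -36,"z": 0,"ax": 0,"ay": 0,"az": 0.05,"hand": 60},
  {"x": -22,"y": -72,"z": 0,"ax": 0,"ay": 0,"az": 0.09,"hand": 60},
  {"x": -33,"y": -105,"z": 0,"ax": 0,"ay": 0,"az": 0.09,"hand": 60},
  {"x": -37,"y": -120,"z": 0,"ax": 0,"ay": 0,"az": 0.09,"hand": 60},
  {"x": -37,"y": -120,"z": 0,"ax": 0,"ay": 0,"az": 0.09,"hand": 60},
  {"x": -37,"y": -120,"z": 0,"ax": 0,"ay": 0,"az": 0.09,"hand": 60},
])

```text
clock: 8.98
tool_pos: [0.5143, 0.2157, 0.236]
tool_rot: [3.14, 0.002, -0.185]
force: [0.5, -0.7, -0.1]
opening: 0.06
```

```bash
python3 - <<'E'
from h import *
p,d=imaging.capture("wrist");c=imaging.get_calibration("wrist");cv2.imwrite("pics/w6.png",p[...,::-1])
np.savez("w6.npz",p=p,d=d,**c);W=cloud(d,c)
hsv=cv2.cvtColor(p,cv2.COLOR_RGB2HSV);H,S,V=[hsv[...,i].astype(int) for i in range(3)]
m=big(((H<6)|(H>174))&(S>130)&(W[...,2]>.09));P=W[m];print("red all",rect(P[:,:2]));zt=np.percentile(P[:,2],90);t=P[P[:,2]>zt-.006];print("top",rect(t[:,:2]),zt)
m=big((d>0)&(abs(W[...,2]-.06)<.006));P=W[m];print("stand",rect(P[:,:2]))
go([514,226,236],-11.3)
# finger tips in tool frame
q,R,o=pose();L=R.inv().apply((W-q).reshape(-1,3)).reshape(W.shape)
f=(d>0)&(abs(L[...,0])<.02)&(abs(L[...,1])<.06)&(L[...,2]<.05);print("finger tip z in tool",np.percentile(L[f][:,2],[97,99,100]).round(4))
E
```

```text
red all (array([534.7, 218.5]), array([ 21.2, 132.7]), 167.9)
top (array([534.7, 218.6]), array([ 20.7, 132.7]), 168.0) 0.14338448644623075
stand (array([531.6, 289.9]), array([ 70.7, 109.6]), 78.2)
shift mm [ -3.  -11.3   0. ] turn [0.0015 0.0013 0.0095] tcp [514.9 214.3 236. ] yaw -10.75 F [ 0.2 -0.1 -0.7] open 0.0601 t 9.0333
finger tip z in tool [-0.0209 -0.0145 -0.0075]
```

View pics/w6.png

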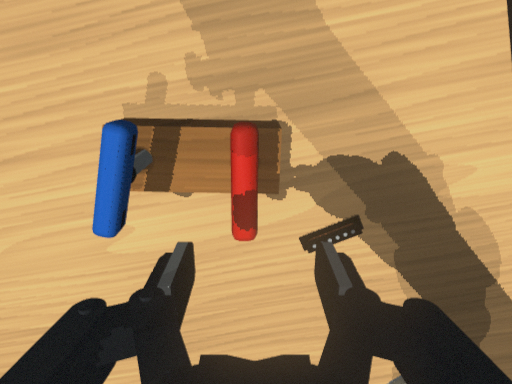

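The wrist view shows the red handle from (244,125) to (244,240) with clear space on both sides, and the blue handle at (115,180), well away. The 132 mm handle length can't be right (stray pixels), so I recompute by casting rays onto a plane.

```bash
python3 - <<'E'
from h import *
z=np.load("w6.npz");c=dict(mtx=z["mtx"],T=z["T"]);p,d=z["p"],z["d"];W=cloud(d,c)
hsv=cv2.cvtColor(p,cv2.COLOR_RGB2HSV);H,S,V=[hsv[...,i].astype(int) for i in range(3)]
m=cv2.morphologyEx((big(((H<6)|(H>174))&(S>130))).astype(np.uint8),cv2.MORPH_OPEN,np.ones((7,7)));v,u=np.nonzero(m);print(u.min(),u.max(),v.min(),v.max())
for h in(.127,.135,.142): print(h,rect(plane(np.c_[u,v],h,c)[:,:2]))
P=W[m>0];P=P[(P[:,2]<.15)&(P[:,2]>.12)];print(rect(P[:,:2]),np.percentile(P[:,2],[5,50,95]))
E
```

```text
231 257 124 240
0.127 (array([513.4, 223.5]), array([ 21.4, 103.7]), 167.9)
0.135 (array([516.1, 222.7]), array([ 20.7, 100.4]), 167.9)
0.142 (array([518.4, 222. ]), array([20.1, 97.6]), 167.9)
(array([517.6, 222.4]), array([20.6, 97.6]), 167.7) [0.13812507 0.14201429 0.14361411]
```

step_arm([
  {"x": -1,"y": -8.5,"z": 0,"ax": 0,"ay": 0,"az": 0.022,"hand": 60},
  {"x": -1,"y": -8.5,"z": 35,"ax": 0,"ay": 0,"az": 0.022,"hand": 60},
  {"x": -1,"y": -8.5,"z": 70,"ax": 0,"ay": 0,"az": 0.022,"hand": 60},
  {"x": -1,"y": -8.5,"z": 100,"ax": 0,"ay": 0,"az": 0.022,"hand": 60},
  {"x": -1,"y": -8.5,"z": 125,"ax": 0,"ay": 0,"az": 0.022,"hand": 60},
  {"x": -1,"y": -8.5,"z": 136,"ax": 0,"ay": 0,"az": 0.022,"hand": 60},
  {"x": -1,"y": -8.5,"z": 136,"ax": 0,"ay": 0,"az": 0.022,"hand": 60},
  {"x": -1,"y": -8.5,"z": 136,"ax": 0,"ay": 0,"az": 0.022,"hand": 60},
])

```text
clock: 9.7
tool_pos: [0.5159, 0.2234, 0.1014]
tool_rot: [3.141, 0.0, -0.21]
force: [-0.1, 0.8, -0.6]
opening: 0.06
```

```bash
python3 -c "
from h import *
go([515.3,223,100],-12)"
```

```text
shift mm [-0.5  0.5  1.4] turn [ 0.0004  0.0002 -0.0008] tcp [515.9 223.4 101.4] yaw -12.04 F [-0.1  0.8 -0.6] open 0.06 t 9.7
```

Well placed. I close gently, then grip firmly.

step_arm([
  {"x": 0,"y": 0,"z": 0,"ax": 0,"ay": 0,"az": 0,"hand": 30},
  {"x": 0,"y": 0,"z": 0,"ax": 0,"ay": 0,"az": 0,"hand": 22},
  {"x": 0,"y": 0,"z": 0,"ax": 0,"ay": 0,"az": 0,"hand": 10},
  {"x": 0,"y": 0,"z": 0,"ax": 0,"ay": 0,"az": 0,"hand": 5},
  {"x": 0,"y": 0,"z": 0,"ax": 0,"ay": 0,"az": 0,"hand": 5},
  {"x": 0,"y": 0,"z": 0,"ax": 0,"ay": 0,"az": 0,"hand": 5},
], force=90)

```text
clock: 10.2
tool_pos: [0.5162, 0.2248, 0.1027]
tool_rot: [-3.14, -0.002, -0.208]
force: [-0.5, -1.3, 6.1]
opening: 0.0212
```

```bash
python3 - <<'E'
from h import *
go([515.3,223,100],-12)
p,d=imaging.capture("wrist");c=imaging.get_calibration("wrist");W=cloud(d,c)
np.savez("w7.npz",p=p,d=d,**c)
hsv=cv2.cvtColor(p,cv2.COLOR_RGB2HSV);H,S,V=[hsv[...,i].astype(int) for i in range(3)]
m=big(((H<6)|(H>174))&(S>130));v,u=np.nonzero(m);print(u.min(),u.max(),v.min(),v.max())
for z in(.112,.127,.142):print(plane([[(u.min()+u.max())/2,v.min()]],z,c)*1000)
E
```

```text
shift mm [-0.6  2.   2.7] turn [-0.0011 -0.0024  0.0011] tcp [516.2 224.8 102.7] yaw -11.94 F [-0.5 -1.3  6.1] open 0.0212 t 10.2
226 283 166 360
[[562.14134192 214.98813756 112.        ]]
[[566.15400435 214.14926721 127.        ]]
[[570.16666679 213.31039685 142.        ]]
```

step_arm([
  {"x": 0,"y": 0,"z": -10,"ax": 0,"ay": 0,"az": 0,"hand": 5},
  {"x": 0,"y": 0,"z": -25,"ax": 0,"ay": 0,"az": 0,"hand": 5},
  {"x": 0,"y": 0,"z": -45,"ax": 0,"ay": 0,"az": 0,"hand": 5},
  {"x": 0,"y": 0,"z": -65,"ax": 0,"ay": 0,"az": 0,"hand": 5},
  {"x": 0,"y": 0,"z": -85,"ax": 0,"ay": 0,"az": 0,"hand": 5},
  {"x": 0,"y": 0,"z": -100,"ax": 0,"ay": 0,"az": 0,"hand": 5},
  {"x": 0,"y": 0,"z": -100,"ax": 0,"ay": 0,"az": 0,"hand": 5},
])

```text
clock: 10.83
tool_pos: [0.5166, 0.2256, 0.2052]
tool_rot: [-3.138, -0.005, -0.208]
force: [0.0, 0.2, -3.6]
opening: 0.021
```

```bash
python3 - <<'E'
from h import *
go([560,-60,202],64.3)
for n in("side","top"):
    p,d=imaging.capture(n);c=imaging.get_calibration(n);W=cloud(d,c);np.savez(n+"8.npz",p=p,d=d)
    if n=="side":cv2.imwrite("pics/s8.png",cv2.resize(p[170:384,170:380,::-1],None,fx=2.7,fy=2.7,interpolation=2))
E
```

```text
shift mm [101.4 270.6   2.7] turn [ 2.0000e-04 -6.4000e-03 -1.3301e+00] tcp [516.6 225.6 205.2] yaw -11.91 F [ 0.   0.2 -3.6] open 0.021 t 10.8333
```

View pics/s8.png

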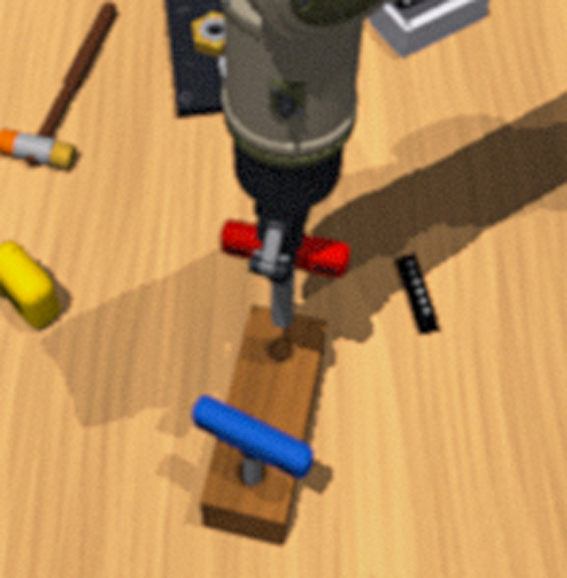

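The side view shows the key hanging upright, its shank just above the empty hole (crop (283,345)); the blue key is undisturbed. Now I transport it and turn to the socket yaw (64°).

step_arm([
  {"x": 10,"y": 22,"z": 0,"ax": 0,"ay": 0,"az": -0.06,"hand": 5},
  {"x": 25,"y": 58,"z": 0,"ax": 0,"ay": 0,"az": -0.17,"hand": 5},
  {"x": 41,"y": 96,"z": 0,"ax": 0,"ay": 0,"az": -0.28,"hand": 5},
  {"x": 57,"y": 134,"z": 0,"ax": 0,"ay": 0,"az": -0.39,"hand": 5},
  {"x": 73,"y": 172,"z": 0,"ax": 0,"ay": 0,"az": -0.5,"hand": 5},
  {"x": 89,"y": 210,"z": 0,"ax": 0,"ay": 0,"az": -0.61,"hand": 5},
  {"x": 105,"y": 248,"z": 0,"ax": 0,"ay": 0,"az": -0.72,"hand": 5},
  {"x": 120,"y": 284,"z": 0,"ax": 0,"ay": 0,"az": -0.83,"hand": 5},
])

```text
clock: 11.6
tool_pos: [0.5727, -0.0777, 0.1992]
tool_rot: [-3.14, 0.002, 0.628]
force: [1.6, 0.8, -3.3]
opening: 0.021
```

```bash
python3 - <<'E'
from h import *
c=imaging.get_calibration("side");print("tip",plane([[274.8,289.3]],.1145,c)*1000)
go([595,-177,205],64.3)
E
```

```text
tip [[513.65124238 229.6682228  114.5       ]]
shift mm [-40.3  93.4  -5.9] turn [-0.0024  0.0014 -0.4943] tcp [572.7 -77.7 199.2] yaw 35.98 F [ 1.6  0.8 -3.3] open 0.021 t 11.6
```

step_arm([
  {"x": -12,"y": 28,"z": 0,"ax": 0,"ay": 0,"az": -0.11,"hand": 5},
  {"x": -24,"y": 56,"z": 0,"ax": 0,"ay": 0,"az": -0.22,"hand": 5},
  {"x": -34,"y": 78,"z": 0,"ax": 0,"ay": 0,"az": -0.33,"hand": 5},
  {"x": -37,"y": 84,"z": 0,"ax": 0,"ay": 0,"az": -0.42,"hand": 5},
  {"x": -37,"y": 84,"z": 0,"ax": 0,"ay": 0,"az": -0.46,"hand": 5},
  {"x": -37,"y": 84,"z": 0,"ax": 0,"ay": 0,"az": -0.46,"hand": 5},
  {"x": -37,"y": 84,"z": 0,"ax": 0,"ay": 0,"az": -0.46,"hand": 5},
])

```text
clock: 12.18
tool_pos: [0.5918, -0.1654, 0.1993]
tool_rot: [-3.139, 0.0, 1.081]
force: [-0.6, 0.0, -3.2]
opening: 0.0213
```

```bash
python3 - <<'E'
from h import *
go([595,-177,205],64.3)
p,d=imaging.capture("wrist");c=imaging.get_calibration("wrist");np.savez("w9.npz",p=p,d=d,**c);cv2.imwrite("pics/w9.png",p[...,::-1])
p,d=imaging.capture("side");cv2.imwrite("pics/s9.png",p[...,::-1])
E
```

```text
shift mm [-8.7  8.3 -5.7] turn [-0.0028  0.     -0.0417] tcp [ 591.8 -165.4  199.3] yaw 61.91 F [-0.6  0.  -3.2] open 0.0213 t 12.1833
```

View pics/w9.png

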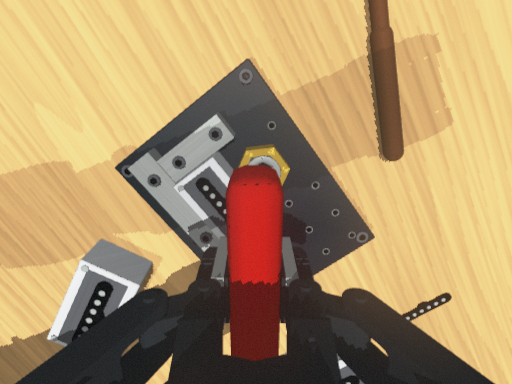

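The handle hides the socket (brass hex at (265,160)), but the key yaw matches the tool. I'll align from the measured coordinates and come down to just above the mouth.

step_arm([
  {"x": -5,"y": 4,"z": 10,"ax": 0,"ay": 0,"az": -0.02,"hand": 5},
  {"x": -9.6,"y": 8.4,"z": 30,"ax": 0,"ay": 0,"az": -0.042,"hand": 5},
  {"x": -9.6,"y": 8.4,"z": 50,"ax": 0,"ay": 0,"az": -0.042,"hand": 5},
  {"x": -9.6,"y": 8.4,"z": 62,"ax": 0,"ay": 0,"az": -0.042,"hand": 5},
  {"x": -9.6,"y": 8.4,"z": 62,"ax": 0,"ay": 0,"az": -0.042,"hand": 5},
  {"x": -9.6,"y": 8.4,"z": 62,"ax": 0,"ay": 0,"az": -0.042,"hand": 5},
])

```text
clock: 12.78
tool_pos: [0.5951, -0.1774, 0.1386]
tool_rot: [-3.14, -0.0, 1.124]
force: [0.2, 0.2, -2.8]
opening: 0.021
```

```bash
python3 - <<'E'
from h import *
go([594.7,-177.8,136],64.3)
p,d=imaging.capture("side");c=imaging.get_calibration("side");print(c["mtx"]@np.linalg.inv(c["T"])[:3]@np.array([.595,-.177,.0385,1])/ (np.linalg.inv(c["T"])[2]@np.array([.595,-.177,.0385,1])))
cv2.imwrite("pics/s9.png",cv2.resize(p[130:230,200:330,::-1],None,fx=6,fy=6,interpolation=2))
E
```

```text
shift mm [-0.5 -0.2  2.6] turn [-0.0015 -0.0001  0.0021] tcp [ 595.1 -177.4  138.6] yaw 64.42 F [ 0.2  0.2 -2.8] open 0.021 t 12.7833
[249.11985689 179.17200444   1.        ]
```

View pics/s9.png

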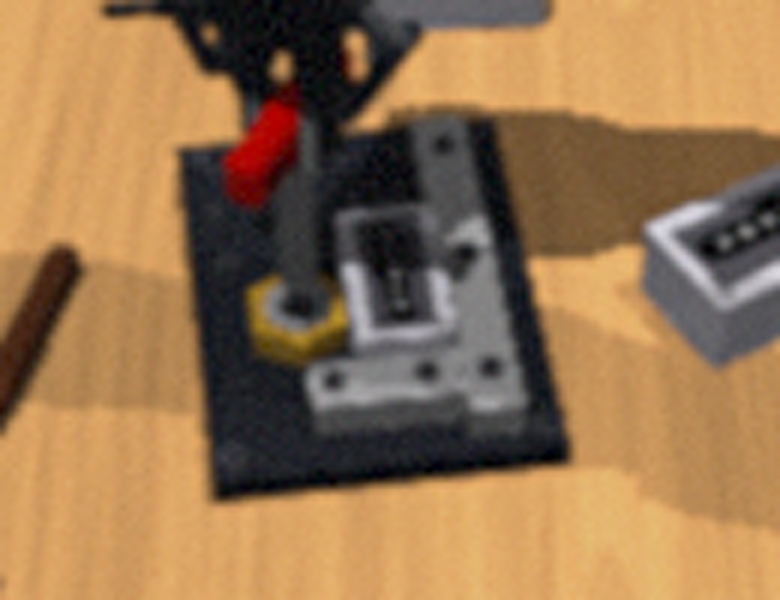

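The side view shows the shank directly above the socket at (298,300), a good line-up. I descend slowly.

step_arm([
  {"x": -0.3,"y": 0,"z": 3,"ax": 0,"ay": 0,"az": 0,"hand": 5},
  {"x": -0.3,"y": 0,"z": 6,"ax": 0,"ay": 0,"az": 0,"hand": 5},
  {"x": -0.3,"y": 0,"z": 9,"ax": 0,"ay": 0,"az": 0,"hand": 5},
  {"x": -0.3,"y": 0,"z": 11,"ax": 0,"ay": 0,"az": 0,"hand": 5},
  {"x": -0.3,"y": 0,"z": 12,"ax": 0,"ay": 0,"az": 0,"hand": 5},
  {"x": -0.3,"y": 0,"z": 12,"ax": 0,"ay": 0,"az": 0,"hand": 5},
])

```text
clock: 13.33
tool_pos: [0.5956, -0.1778, 0.1275]
tool_rot: [3.141, -0.001, 1.125]
force: [-1.5, 1.9, 1.4]
opening: 0.021
```

step_arm([
  {"x": 0,"y": 0,"z": 1,"ax": 0,"ay": 0,"az": 0,"hand": 5},
  {"x": 0,"y": 0,"z": 2,"ax": 0,"ay": 0,"az": 0,"hand": 5},
  {"x": 0,"y": 0,"z": 3,"ax": 0,"ay": 0,"az": 0,"hand": 5},
  {"x": 0,"y": 0,"z": 4,"ax": 0,"ay": 0,"az": 0,"hand": 5},
  {"x": 0,"y": 0,"z": 4,"ax": 0,"ay": 0,"az": 0,"hand": 5},
])

```text
clock: 13.75
tool_pos: [0.5964, -0.1776, 0.1265]
tool_rot: [3.139, -0.001, 1.125]
force: [-7.7, 4.7, 20.6]
opening: 0.0209
```

Contact at the chamfer; the reaction points toward world −x,+y. I ease up a bit and shift that way.

step_arm([
  {"x": 0,"y": 0,"z": -2,"ax": 0,"ay": 0,"az": 0,"hand": 5},
  {"x": 0.1,"y": -0.8,"z": -2,"ax": 0,"ay": 0,"az": 0,"hand": 5},
  {"x": 0.2,"y": -1.5,"z": -2,"ax": 0,"ay": 0,"az": 0,"hand": 5},
  {"x": 0.2,"y": -1.5,"z": -1,"ax": 0,"ay": 0,"az": 0,"hand": 5},
  {"x": 0.2,"y": -1.5,"z": 0,"ax": 0,"ay": 0,"az": 0,"hand": 5},
  {"x": 0.2,"y": -1.5,"z": 0,"ax": 0,"ay": 0,"az": 0,"hand": 5},
])

```text
clock: 14.25
tool_pos: [0.5959, -0.1771, 0.1263]
tool_rot: [3.137, -0.002, 1.125]
force: [-4.0, 4.0, 17.1]
opening: 0.0214
```

step_arm([
  {"x": 0.1,"y": -0.5,"z": 0,"ax": 0,"ay": 0,"az": 0,"hand": 5},
  {"x": 0.3,"y": -1.0,"z": 0,"ax": 0,"ay": 0,"az": 0,"hand": 5},
  {"x": 0.4,"y": -1.5,"z": 0,"ax": 0,"ay": 0,"az": 0,"hand": 5},
  {"x": 0.4,"y": -1.5,"z": 0,"ax": 0,"ay": 0,"az": 0,"hand": 5},
])

```text
clock: 14.58
tool_pos: [0.595, -0.1763, 0.1256]
tool_rot: [3.136, -0.002, 1.124]
force: [0.3, 3.7, 6.3]
opening: 0.0207
```

step_arm([
  {"x": 0.2,"y": 0,"z": 0,"ax": 0,"ay": 0,"az": 0,"hand": 5},
  {"x": 0.5,"y": 0,"z": 0,"ax": 0,"ay": 0,"az": 0,"hand": 5},
  {"x": 1.0,"y": 0,"z": 0,"ax": 0,"ay": 0,"az": 0,"hand": 5},
  {"x": 1.0,"y": 0,"z": 0,"ax": 0,"ay": 0,"az": 0,"hand": 5},
])

```text
clock: 14.92
tool_pos: [0.5949, -0.1753, 0.1246]
tool_rot: [3.138, -0.001, 1.125]
force: [1.6, 2.2, 6.1]
opening: 0.021
```

It's sinking in and the force is dropping. Continue down.

step_arm([
  {"x": 0.3,"y": 0,"z": 1,"ax": 0,"ay": 0,"az": 0,"hand": 5},
  {"x": 0.6,"y": 0,"z": 2,"ax": 0,"ay": 0,"az": 0,"hand": 5},
  {"x": 0.6,"y": 0,"z": 3,"ax": 0,"ay": 0,"az": 0,"hand": 5},
  {"x": 0.6,"y": 0,"z": 4,"ax": 0,"ay": 0,"az": 0,"hand": 5},
  {"x": 0.6,"y": 0,"z": 4,"ax": 0,"ay": 0,"az": 0,"hand": 5},
])

```text
clock: 15.33
tool_pos: [0.5942, -0.1748, 0.1187]
tool_rot: [3.141, -0.001, 1.124]
force: [4.7, 2.6, -3.6]
opening: 0.0211
```

step_arm([
  {"x": 0.3,"y": 0.2,"z": 1,"ax": 0,"ay": 0,"az": 0,"hand": 5},
  {"x": 0.4,"y": 0.4,"z": 2,"ax": 0,"ay": 0,"az": 0,"hand": 5},
  {"x": 0.4,"y": 0.4,"z": 3,"ax": 0,"ay": 0,"az": 0,"hand": 5},
  {"x": 0.4,"y": 0.4,"z": 4,"ax": 0,"ay": 0,"az": 0,"hand": 5},
  {"x": 0.4,"y": 0.4,"z": 5,"ax": 0,"ay": 0,"az": 0,"hand": 5},
  {"x": 0.4,"y": 0.4,"z": 5,"ax": 0,"ay": 0,"az": 0,"hand": 5},
])

```text
clock: 15.83
tool_pos: [0.5944, -0.1749, 0.1138]
tool_rot: [3.141, -0.001, 1.124]
force: [4.4, 3.6, -2.1]
opening: 0.0211
```

step_arm([
  {"x": 0,"y": 0,"z": 1,"ax": 0,"ay": 0,"az": 0,"hand": 5},
  {"x": 0,"y": 0,"z": 2,"ax": 0,"ay": 0,"az": 0,"hand": 5},
  {"x": 0,"y": 0,"z": 2,"ax": 0,"ay": 0,"az": 0,"hand": 5},
])

```text
clock: 16.08
tool_pos: [0.5946, -0.1748, 0.1132]
tool_rot: [3.14, -0.001, 1.124]
force: [1.5, 3.7, 6.6]
opening: 0.0211
```

Floor reached at TCP z = 113.2 mm, as predicted from the grasp height, with about 10 N of upward reaction. I hold briefly, then turn clockwise in stages, keeping slight downward pressure.

step_arm([
  {"x": 0,"y": 0,"z": 0.5,"ax": 0,"ay": 0,"az": 0,"hand": 5},
  {"x": 0,"y": 0,"z": 0.5,"ax": 0,"ay": 0,"az": 0,"hand": 5},
  {"x": 0,"y": 0,"z": 0.5,"ax": 0,"ay": 0,"az": 0,"hand": 5},
  {"x": 0,"y": 0.1,"z": 0.5,"ax": 0,"ay": 0,"az": 0.06,"hand": 5},
  {"x": 0,"y": 0.2,"z": 0.5,"ax": 0,"ay": 0,"az": 0.12,"hand": 5},
  {"x": 0,"y": 0.3,"z": 0.5,"ax": 0,"ay": 0,"az": 0.18,"hand": 5},
  {"x": 0,"y": 0.4,"z": 0.5,"ax": 0,"ay": 0,"az": 0.24,"hand": 5},
  {"x": 0,"y": 0.5,"z": 0.5,"ax": 0,"ay": 0,"az": 0.3,"hand": 5},
])

```text
clock: 16.75
tool_pos: [0.5952, -0.1745, 0.1131]
tool_rot: [3.141, -0.002, 0.822]
force: [0.5, 5.6, 9.0]
opening: 0.021
```

```bash
python3 -c "
from h import *
go([595,-176,113],-15);print(bot.get_obs()['torque'].round(2))"
```

```text
shift mm [-1.2  0.9  0.1] turn [ 1.0000e-04 -1.9000e-03  1.0836e+00] tcp [ 595.2 -174.5  113.1] yaw 47.09 F [0.5 5.6 9. ] open 0.021 t 16.75
[ 1.6  -0.01  0.16]
```

step_arm([
  {"x": 0.2,"y": -0.2,"z": 0,"ax": 0,"ay": 0,"az": 0.07,"hand": 5},
  {"x": 0.3,"y": -0.3,"z": 0,"ax": 0,"ay": 0,"az": 0.14,"hand": 5},
  {"x": 0.3,"y": -0.3,"z": 0,"ax": 0,"ay": 0,"az": 0.21,"hand": 5},
  {"x": 0.3,"y": -0.3,"z": 0,"ax": 0,"ay": 0,"az": 0.28,"hand": 5},
  {"x": 0.3,"y": -0.3,"z": 0,"ax": 0,"ay": 0,"az": 0.35,"hand": 5},
  {"x": 0.3,"y": -0.3,"z": 0,"ax": 0,"ay": 0,"az": 0.42,"hand": 5},
])

```text
clock: 17.25
tool_pos: [0.5953, -0.1742, 0.1132]
tool_rot: [3.141, -0.002, 0.401]
force: [2.3, 4.2, 9.4]
opening: 0.0213
```

```bash
python3 -c "
from h import *
go([595,-176,113],-15);print(bot.get_obs()['torque'].round(2))"
```

```text
shift mm [-1.   1.5  0.2] turn [ 0.     -0.0023  0.6631] tcp [ 595.3 -174.2  113.2] yaw 22.99 F [2.3 4.2 9.4] open 0.0213 t 17.25
[ 1.38 -0.36  0.23]
```

step_arm([
  {"x": 0.2,"y": 0,"z": 0,"ax": 0,"ay": 0,"az": 0.07,"hand": 5},
  {"x": 0.3,"y": -0.1,"z": 0,"ax": 0,"ay": 0,"az": 0.14,"hand": 5},
  {"x": 0.3,"y": -0.2,"z": 0,"ax": 0,"ay": 0,"az": 0.21,"hand": 5},
  {"x": 0.3,"y": -0.2,"z": 0,"ax": 0,"ay": 0,"az": 0.28,"hand": 5},
  {"x": 0.3,"y": -0.2,"z": 0,"ax": 0,"ay": 0,"az": 0.35,"hand": 5},
  {"x": 0.3,"y": -0.2,"z": 0,"ax": 0,"ay": 0,"az": 0.42,"hand": 5},
  {"x": 0.3,"y": -0.2,"z": 0,"ax": 0,"ay": 0,"az": 0.49,"hand": 5},
  {"x": 0.3,"y": -0.2,"z": 0,"ax": 0,"ay": 0,"az": 0.55,"hand": 5},
])

```text
clock: 17.92
tool_pos: [0.5956, -0.1742, 0.1131]
tool_rot: [-3.141, -0.002, -0.149]
force: [1.9, 4.2, 9.1]
opening: 0.0205
```

```bash
python3 -c "
from h import *
go([595,-176,113],-15);print(bot.get_obs()['torque'].round(2),bot.get_obs()['q'].round(2))"
```

```text
shift mm [-0.4  1.9  0.1] turn [-0.0005 -0.0024  0.1127] tcp [ 595.6 -174.2  113.1] yaw -8.54 F [1.9 4.2 9.1] open 0.0205 t 17.9167
[ 1.15 -0.51  0.22] [ 0.3   0.45 -0.09  1.54  0.04  1.15 -1.52]
```

step_arm([
  {"x": 0,"y": 0,"z": 0,"ax": 0,"ay": 0,"az": 0.04,"hand": 5},
  {"x": 0,"y": 0,"z": 0,"ax": 0,"ay": 0,"az": 0.08,"hand": 5},
  {"x": 0,"y": 0,"z": 0,"ax": 0,"ay": 0,"az": 0.11,"hand": 5},
  {"x": 0,"y": 0,"z": 0,"ax": 0,"ay": 0,"az": 0.11,"hand": 5},
])

```text
clock: 18.25
tool_pos: [0.5957, -0.1742, 0.1132]
tool_rot: [-3.141, -0.003, -0.258]
force: [2.7, 3.0, 8.1]
opening: 0.0209
```

```bash
python3 -c "
from h import *
go([595,-176,113],-15);print(bot.get_obs()['torque'].round(2))"
```

```text
shift mm [-0.2  1.9  0.2] turn [-0.0005 -0.0025  0.0043] tcp [ 595.7 -174.2  113.2] yaw -14.75 F [2.7 3.  8.1] open 0.0209 t 18.25
[ 1.15 -0.59  0.19]
```

step_arm([
  {"x": 0,"y": 0,"z": 0,"ax": 0,"ay": 0,"az": 0.04,"hand": 5},
  {"x": 0,"y": 0,"z": 0,"ax": 0,"ay": 0,"az": 0.08,"hand": 5},
  {"x": 0,"y": 0,"z": 0,"ax": 0,"ay": 0,"az": 0.12,"hand": 5},
  {"x": 0,"y": 0,"z": 0,"ax": 0,"ay": 0,"az": 0.12,"hand": 5},
])

```text
clock: 18.58
tool_pos: [0.5957, -0.1743, 0.1131]
tool_rot: [-3.141, -0.003, -0.378]
force: [2.1, 3.4, 8.2]
opening: 0.0209
```

```bash
python3 -c "
from h import *
go([595,-176,113],-15);print(bot.get_obs()['torque'].round(2))"
```

```text
shift mm [-0.   1.8  0.1] turn [-0.0007 -0.0026 -0.1163] tcp [ 595.7 -174.3  113.1] yaw -21.66 F [2.1 3.4 8.2] open 0.0209 t 18.5833
[ 1.08 -0.65  0.2 ]
```

```bash
python3 - <<'E'
from h import *
def ax(p):
    hsv=cv2.cvtColor(p,cv2.COLOR_RGB2HSV);H,S,V=[hsv[...,i].astype(int) for i in range(3)]
    m=big(((H<6)|(H>174))&(S>130));o=[]
    for v in range(170,240,10):
        u=np.nonzero(m[v])[0];o.append((v,int(u.min()),int(u.max())))if len(u) else 0
    return o
print(ax(np.load("w9.npz")["p"]))
p,d=imaging.capture("wrist");c=imaging.get_calibration("wrist");np.savez("w10.npz",p=p,d=d,**c);cv2.imwrite("pics/w10.png",p[...,::-1]);print(ax(p))
E
```

```text
[(170, 234, 274), (180, 230, 278), (190, 227, 282), (200, 226, 283), (210, 227, 282), (220, 226, 282), (230, 227, 282)]
[(170, 234, 274), (180, 230, 279), (190, 227, 281), (200, 226, 282), (210, 227, 282), (220, 226, 281), (230, 227, 281)]
```

View pics/w10.png

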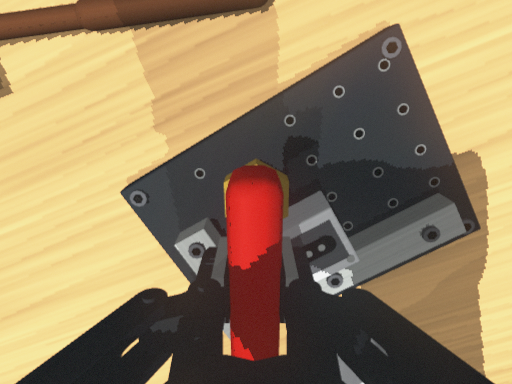

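The handle (around (255,200)) hasn't slipped in the jaws, so the screw really is following. I'll continue until the torque rises at the stop.

step_arm([
  {"x": 0,"y": 0,"z": 0,"ax": 0,"ay": 0,"az": 0.03,"hand": 5},
  {"x": 0,"y": 0,"z": 0,"ax": 0,"ay": 0,"az": 0.06,"hand": 5},
  {"x": 0,"y": 0,"z": 0,"ax": 0,"ay": 0,"az": 0.08,"hand": 5},
  {"x": 0,"y": 0,"z": 0,"ax": 0,"ay": 0,"az": 0.08,"hand": 5},
])

```text
clock: 18.97
tool_pos: [0.5957, -0.1743, 0.1132]
tool_rot: [-3.141, -0.003, -0.456]
force: [2.3, 2.5, 8.3]
opening: 0.0212
```

```bash
python3 -c "
from h import *
go([595,-176,113],-15);print(bot.get_obs()['torque'].round(2))"
```

```text
shift mm [0.1 1.9 0.2] turn [-0.0007 -0.0027 -0.1946] tcp [ 595.7 -174.3  113.2] yaw -26.15 F [2.3 2.5 8.3] open 0.0212 t 18.9667
[ 1.03 -0.65  0.43]
```

step_arm([
  {"x": 0,"y": 0,"z": 0,"ax": 0,"ay": 0,"az": 0.02,"hand": 5},
  {"x": 0,"y": 0,"z": 0,"ax": 0,"ay": 0,"az": 0.04,"hand": 5},
  {"x": 0,"y": 0,"z": 0,"ax": 0,"ay": 0,"az": 0.04,"hand": 5},
  {"x": 0,"y": 0,"z": 0,"ax": 0,"ay": 0,"az": 0.04,"hand": 5},
])

```text
clock: 19.3
tool_pos: [0.5957, -0.1743, 0.1132]
tool_rot: [-3.141, -0.003, -0.495]
force: [2.6, 3.3, 7.1]
opening: 0.0212
```

```bash
python3 -c "
from h import *
go([595,-176,113],-15);print(bot.get_obs()['torque'].round(2))"
```

```text
shift mm [0.2 1.9 0.2] turn [-0.0007 -0.0027 -0.2333] tcp [ 595.7 -174.3  113.2] yaw -28.37 F [2.6 3.3 7.1] open 0.0212 t 19.3
[ 0.98 -0.64  0.48]
```

Torque rose from 0.2 to 0.48 N m, so it is at the stop. I relieve the twist slightly within the socket play and lift straight out.

step_arm([
  {"x": 0,"y": 0,"z": -1,"ax": 0,"ay": 0,"az": -0.03,"hand": 5},
  {"x": 0,"y": 0,"z": -5,"ax": 0,"ay": 0,"az": -0.05,"hand": 5},
  {"x": 0,"y": 0,"z": -12,"ax": 0,"ay": 0,"az": -0.05,"hand": 5},
  {"x": 0,"y": 0,"z": -22,"ax": 0,"ay": 0,"az": -0.05,"hand": 5},
  {"x": 0,"y": 0,"z": -40,"ax": 0,"ay": 0,"az": -0.05,"hand": 5},
  {"x": 0,"y": 0,"z": -65,"ax": 0,"ay": 0,"az": -0.05,"hand": 5},
  {"x": 0,"y": 0,"z": -95,"ax": 0,"ay": 0,"az": -0.05,"hand": 5},
  {"x": 0,"y": 0,"z": -95,"ax": 0,"ay": 0,"az": -0.05,"hand": 5},
])

```text
clock: 19.97
tool_pos: [0.5957, -0.1765, 0.212]
tool_rot: [3.141, -0.006, -0.448]
force: [1.4, -0.4, -2.5]
opening: 0.021
```

```bash
python3 -c "
from h import *
go([516.4,225,205],-12)"
```

```text
shift mm [-245.4 -327.6    5.4] turn [ 0.0011 -0.0062 -0.2385] tcp [ 595.7 -176.5  212. ] yaw -25.66 F [ 1.4 -0.4 -2.5] open 0.021 t 19.9667
```

step_arm([
  {"x": -15,"y": -20,"z": 0,"ax": 0,"ay": 0,"az": -0.02,"hand": 5},
  {"x": -37,"y": -50,"z": 1,"ax": 0,"ay": 0,"az": -0.05,"hand": 5},
  {"x": -60,"y": -80,"z": 2,"ax": 0,"ay": 0,"az": -0.08,"hand": 5},
  {"x": -83,"y": -110,"z": 3,"ax": 0,"ay": 0,"az": -0.11,"hand": 5},
  {"x": -106,"y": -141,"z": 4,"ax": 0,"ay": 0,"az": -0.14,"hand": 5},
  {"x": -129,"y": -172,"z": 5,"ax": 0,"ay": 0,"az": -0.17,"hand": 5},
  {"x": -152,"y": -203,"z": 5,"ax": 0,"ay": 0,"az": -0.2,"hand": 5},
  {"x": -175,"y": -234,"z": 5,"ax": 0,"ay": 0,"az": -0.238,"hand": 5},
])

```text
clock: 20.63
tool_pos: [0.5361, 0.112, 0.2003]
tool_rot: [3.139, 0.002, -0.208]
force: [1.7, -0.7, -2.9]
opening: 0.0207
```

```bash
python3 -c "
from h import *
go([516.4,225,205],-12)"
```

```text
shift mm [ -42.7 -106.5   -4.9] turn [0.0027 0.0021 0.001 ] tcp [536.1 112.  200.3] yaw -11.94 F [ 1.7 -0.7 -2.9] open 0.0207 t 20.6333
```

step_arm([
  {"x": -12,"y": -30,"z": -2,"ax": 0,"ay": 0,"az": 0,"hand": 5},
  {"x": -24,"y": -60,"z": -4,"ax": 0,"ay": 0,"az": 0,"hand": 5},
  {"x": -34,"y": -84,"z": -4,"ax": 0,"ay": 0,"az": 0,"hand": 5},
  {"x": -39,"y": -96,"z": -4,"ax": 0,"ay": 0,"az": 0,"hand": 5},
  {"x": -39,"y": -96,"z": -4,"ax": 0,"ay": 0,"az": 0,"hand": 5},
  {"x": -39,"y": -96,"z": -4,"ax": 0,"ay": 0,"az": 0,"hand": 5},
  {"x": -39,"y": -96,"z": -4,"ax": 0,"ay": 0,"az": 0,"hand": 5},
])

```text
clock: 21.22
tool_pos: [0.5195, 0.2118, 0.2045]
tool_rot: [3.139, 0.001, -0.21]
force: [-0.1, -0.8, -3.3]
opening: 0.0207
```

```bash
python3 -c "
from h import *
go([516.4,225,155],-12)"
```

```text
shift mm [ -5.7 -12.4  49.5] turn [ 0.0025  0.0009 -0.0007] tcp [519.5 211.8 204.5] yaw -12.04 F [-0.1 -0.8 -3.3] open 0.0207 t 21.2167
```

step_arm([
  {"x": -3,"y": -6,"z": 0,"ax": 0,"ay": 0,"az": 0,"hand": 5},
  {"x": -5.7,"y": -12.4,"z": 5,"ax": 0,"ay": 0,"az": 0,"hand": 5},
  {"x": -5.7,"y": -12.4,"z": 20,"ax": 0,"ay": 0,"az": 0,"hand": 5},
  {"x": -5.7,"y": -12.4,"z": 35,"ax": 0,"ay": 0,"az": 0,"hand": 5},
  {"x": -5.7,"y": -12.4,"z": 46,"ax": 0,"ay": 0,"az": 0,"hand": 5},
  {"x": -5.7,"y": -12.4,"z": 46,"ax": 0,"ay": 0,"az": 0,"hand": 5},
])

```text
clock: 21.72
tool_pos: [0.5149, 0.2265, 0.1564]
tool_rot: [3.139, 0.004, -0.208]
force: [0.2, 0.0, -4.1]
opening: 0.0209
```

step_arm([
  {"x": 0,"y": 0,"z": 3,"ax": 0,"ay": 0,"az": 0,"hand": 5},
  {"x": 0,"y": 0,"z": 6,"ax": 0,"ay": 0,"az": 0,"hand": 5},
  {"x": 0,"y": 0,"z": 9,"ax": 0,"ay": 0,"az": 0,"hand": 5},
  {"x": 0,"y": 0,"z": 12,"ax": 0,"ay": 0,"az": 0,"hand": 5},
  {"x": 0,"y": 0,"z": 15,"ax": 0,"ay": 0,"az": 0,"hand": 5},
  {"x": 0,"y": 0,"z": 18,"ax": 0,"ay": 0,"az": 0,"hand": 5},
])

```text
clock: 22.22
tool_pos: [0.5196, 0.2283, 0.149]
tool_rot: [-3.137, -0.009, -0.209]
force: [-15.2, -10.8, 59.6]
opening: 0.021
```

Rim contact. Back up at once and re-measure.

step_arm([
  {"x": 0,"y": 0,"z": -8,"ax": 0,"ay": 0,"az": 0,"hand": 5},
  {"x": 0,"y": 0,"z": -18,"ax": 0,"ay": 0,"az": 0,"hand": 5},
  {"x": 0,"y": 0,"z": -22,"ax": 0,"ay": 0,"az": 0,"hand": 5},
  {"x": 0,"y": 0,"z": -22,"ax": 0,"ay": 0,"az": 0,"hand": 5},
  {"x": 0,"y": 0,"z": -22,"ax": 0,"ay": 0,"az": 0,"hand": 5},
])

```text
clock: 22.63
tool_pos: [0.5164, 0.2274, 0.1632]
tool_rot: [-3.142, 0.0, -0.208]
force: [0.2, -0.5, -3.7]
opening: 0.0209
```

```bash
python3 - <<'E'
from h import *
go([516.4,225,158],-12)
def ax(p):
    hsv=cv2.cvtColor(p,cv2.COLOR_RGB2HSV);H,S,V=[hsv[...,i].astype(int) for i in range(3)]
    m=big(((H<6)|(H>174))&(S>130));o=[int(np.nonzero(m)[0].min())]
    for v in range(170,240,20):
        u=np.nonzero(m[v])[0];o.append((v,int(u.min()),int(u.max())))if len(u) else 0
    return o
print(ax(np.load("w9.npz")["p"]),ax(np.load("w7.npz")["p"]))
p,d=imaging.capture("wrist");c=imaging.get_calibration("wrist");np.savez("w11.npz",p=p,d=d,**c);print(ax(p))
p,d=imaging.capture("side");c=imaging.get_calibration("side");np.savez("s11.npz",p=p,d=d);cv2.imwrite("pics/s11.png",cv2.resize(p[250:384,215:325,::-1],None,fx=5,fy=4.4,interpolation=2))
z=np.load("side8.npz");cv2.imwrite("pics/s11.png",cv2.resize(np.hstack([z["p"][230:330,230:320,::-1],p[230:330,230:320,::-1]]),None,fx=4.4,fy=4.4,interpolation=2))
E
```

```text
shift mm [0.5 2.3 5.2] turn [-0.      0.0001  0.0013] tcp [516.4 227.4 163.2] yaw -11.93 F [ 0.2 -0.5 -3.7] open 0.0209 t 22.6333
[165, (170, 234, 274), (190, 227, 282), (210, 227, 282), (230, 227, 282)] [166, (170, 234, 275), (190, 227, 282), (210, 227, 282), (230, 227, 281)]
[166, (170, 235, 273), (190, 227, 281), (210, 227, 282), (230, 228, 281)]
```

The picture limit is reached, so I locate the empty hole numerically from the images stored after the lift.

```bash
python3 - <<'E'
from h import *
for n in("side","top"):
    z=np.load(n+"8.npz");p,d=z["p"],z["d"];c=imaging.get_calibration(n);W=cloud(d,c)
    Ti=np.linalg.inv(c["T"]);q=c["mtx"]@(Ti[:3,:3]@[.5165,.2245,.06]+Ti[:3,3]);q=q[:2]/q[2];print(n,"expected px",q.round(1))
    u0,v0=np.round(q).astype(int)
    print(p[v0-7:v0+8,u0-8:u0+9].sum(-1)//3)
    near=(d>0)&(np.hypot(W[...,0]-.5165,W[...,1]-.2245)<.03)&(W[...,2]<.054);P=W[near];print(near.sum(),rect(P[:,:2]) if near.sum()>4 else"",P[:,2].min() if near.sum() else "")
    st=(d>0)&(abs(W[...,2]-.06)<.005)&(abs(W[...,0]-.53)<.09)&(abs(W[...,1]-.28)<.13);P=W[big(st)];print("stand",rect(P[:,:2]))
E
```

```text
side expected px [273.2 298. ]
[[ 96  96  96  97  99  97  99  99  97  82  64  52  56  57  55  60  59]
 [ 94  96 101  94  98  99 101 101  95  80  54  49  46  57  53  59  58]
 [ 94  99  96  98  95  96 101  98  93  75  53  50  53  55  59  61  61]
 [ 95  96  95  94  96  92  92  85  72  63  47  47  47  52  54  56  54]
 [ 84  89  83  84  80  80  73  62  53  47  41  37  47  53  52  51  59]
 [ 84  82  75  73  70  63  51  43  48  50  44  36  42  51  51  56  56]
 [ 81  75  74  66  57  50  41  38  50  53  53  47  44  62  72  57  61]
 [ 78  83  71  64  49  40  39  48  55  53  47  42  50  72  84  76  61]
 [ 78  79  73  58  52  42  46  49  53  48  52  49  47  71  91 102  93]
 [ 80  78  79  71  54  40  43  51  46  55  55  45  55  74  95 106 105]
 [ 76  81  80  74  53  47  44  43  48  52  52  49  57  81  99 105 110]
 [ 78  78  83  78  72  56  49  47  43  42  48  58  74  91 109 106 101]
 [ 77  74  84  80  81  74  72  54  46  52  67  87  94 101 112 107 102]
 [ 86  80  80  87  89  83  80  73  76  84  93 104 110 107 112 103  98]
 [ 91  91  93  95 100  95  91  91  88 100 109 113 117 110 110 104 105]]
60 
[... 661 characters left out ...]
 69  54  57  59  62  57  50  50  51  49  44  37  40  54  93 102 102]
 [ 95  86  78  77  67  47  48  48  50  44  39  41  43  50  68  82 102]
 [110 106 102  99  74  53  46  50  48  41  40  42  40  50  55  59  80]
 [105 106 107 108  88  73  49  48  48  40  36  38  43  58  60  60  58]
 [104 105 106 106 100  83  61  53  48  43  52  43  56  64  63  61  60]
 [105 107 107 106 105  98  89  81  80  80  72  56  66  67  64  63  66]
 [ 98 100 101 102 106 107 107 102  77  81  72  64  66  66  65  66  67]
 [100  99  97  98 100 101 103 103  58  61  65  65  64  63  65  66  66]]
55 (array([525. , 218.9]), array([14.2, 39.8]), 123.2) 0.0017643184150590852
stand (array([516.3, 224.8]), array([70.1, 74.7]), 78.1)
```

The tool was about 2.4 mm too far in +y compared with the original grasp. I correct it and descend gently.

step_arm([
  {"x": 0,"y": 1.5,"z": 0,"ax": 0,"ay": 0,"az": 0,"hand": 5},
  {"x": 0,"y": 2.7,"z": 0,"ax": 0,"ay": 0,"az": 0,"hand": 5},
  {"x": 0,"y": 2.7,"z": 4,"ax": 0,"ay": 0,"az": 0,"hand": 5},
  {"x": 0,"y": 2.7,"z": 8,"ax": 0,"ay": 0,"az": 0,"hand": 5},
  {"x": 0,"y": 2.7,"z": 12,"ax": 0,"ay": 0,"az": 0,"hand": 5},
  {"x": 0,"y": 2.7,"z": 14,"ax": 0,"ay": 0,"az": 0,"hand": 5},
  {"x": 0,"y": 2.7,"z": 15,"ax": 0,"ay": 0,"az": 0,"hand": 5},
  {"x": 0,"y": 2.7,"z": 15,"ax": 0,"ay": 0,"az": 0,"hand": 5},
])

```text
clock: 23.4
tool_pos: [0.5157, 0.2247, 0.148]
tool_rot: [3.141, 0.001, -0.208]
force: [0.2, -0.5, -3.2]
opening: 0.0213
```

step_arm([
  {"x": 0,"y": 0,"z": 1.5,"ax": 0,"ay": 0,"az": 0,"hand": 5},
  {"x": 0,"y": 0,"z": 3,"ax": 0,"ay": 0,"az": 0,"hand": 5},
  {"x": 0,"y": 0,"z": 4.5,"ax": 0,"ay": 0,"az": 0,"hand": 5},
  {"x": 0,"y": 0,"z": 6,"ax": 0,"ay": 0,"az": 0,"hand": 5},
])

```text
clock: 23.73
tool_pos: [0.5159, 0.2247, 0.1424]
tool_rot: [-3.141, -0.0, -0.208]
force: [0.2, -0.0, -3.1]
opening: 0.021
```

step_arm([
  {"x": 0,"y": 0,"z": 2,"ax": 0,"ay": 0,"az": 0,"hand": 5},
  {"x": 0,"y": 0,"z": 4,"ax": 0,"ay": 0,"az": 0,"hand": 5},
  {"x": 0,"y": 0,"z": 6,"ax": 0,"ay": 0,"az": 0,"hand": 5},
])

```text
clock: 23.98
tool_pos: [0.5159, 0.2247, 0.1362]
tool_rot: [-3.142, 0.0, -0.208]
force: [-0.7, 0.3, -3.9]
opening: 0.0211
```

In the hole with no side force. I lower it to the bottom (TCP z ≈ 103).

step_arm([
  {"x": 0,"y": 0,"z": 5,"ax": 0,"ay": 0,"az": 0,"hand": 5},
  {"x": 0,"y": 0,"z": 10,"ax": 0,"ay": 0,"az": 0,"hand": 5},
  {"x": 0,"y": 0,"z": 15,"ax": 0,"ay": 0,"az": 0,"hand": 5},
  {"x": 0,"y": 0,"z": 20,"ax": 0,"ay": 0,"az": 0,"hand": 5},
  {"x": 0,"y": 0,"z": 25,"ax": 0,"ay": 0,"az": 0,"hand": 5},
  {"x": 0,"y": 0,"z": 29,"ax": 0,"ay": 0,"az": 0,"hand": 5},
  {"x": 0,"y": 0,"z": 32,"ax": 0,"ay": 0,"az": 0,"hand": 5},
  {"x": 0,"y": 0,"z": 32.5,"ax": 0,"ay": 0,"az": 0,"hand": 5},
])

```text
clock: 24.65
tool_pos: [0.5155, 0.2245, 0.1031]
tool_rot: [3.141, 0.001, -0.208]
force: [-0.1, -1.1, -3.4]
opening: 0.0208
```

step_arm([
  {"x": 0,"y": 0,"z": 0.5,"ax": 0,"ay": 0,"az": 0,"hand": 5},
  {"x": 0,"y": 0,"z": 0.5,"ax": 0,"ay": 0,"az": 0,"hand": 5},
])

```text
clock: 24.82
tool_pos: [0.516, 0.2248, 0.1035]
tool_rot: [-3.141, -0.0, -0.208]
force: [0.1, -0.8, -3.7]
opening: 0.0213
```

step_arm([
  {"x": 0,"y": 0,"z": 1,"ax": 0,"ay": 0,"az": 0,"hand": 5},
  {"x": 0,"y": 0,"z": 1,"ax": 0,"ay": 0,"az": 0,"hand": 5},
  {"x": 0,"y": 0,"z": 1,"ax": 0,"ay": 0,"az": 0,"hand": 24},
  {"x": 0,"y": 0,"z": 1,"ax": 0,"ay": 0,"az": 0,"hand": 40},
  {"x": 0,"y": 0,"z": 1,"ax": 0,"ay": 0,"az": 0,"hand": 60},
  {"x": 0,"y": 0,"z": 1,"ax": 0,"ay": 0,"az": 0,"hand": 60},
  {"x": 0,"y": 0,"z": 1,"ax": 0,"ay": 0,"az": 0,"hand": 60},
])

```text
clock: 25.4
tool_pos: [0.5161, 0.2248, 0.1027]
tool_rot: [-3.141, -0.0, -0.208]
force: [0.6, -0.3, -0.5]
opening: 0.0603
```

step_arm([
  {"x": 0,"y": 0,"z": -15,"ax": 0,"ay": 0,"az": 0,"hand": 60},
  {"x": 0,"y": 0,"z": -35,"ax": 0,"ay": 0,"az": 0,"hand": 60},
  {"x": 0,"y": 0,"z": -65,"ax": 0,"ay": 0,"az": 0,"hand": 60},
  {"x": 0,"y": 0,"z": -100,"ax": 0,"ay": 0,"az": 0,"hand": 60},
  {"x": 0,"y": 10,"z": -135,"ax": 0,"ay": 0,"az": 0,"hand": 60},
  {"x": 0,"y": 45,"z": -140,"ax": 0,"ay": 0,"az": 0,"hand": 60},
  {"x": -20,"y": 75,"z": -140,"ax": 0,"ay": 0,"az": 0,"hand": 60},
  {"x": -20,"y": 75,"z": -140,"ax": 0,"ay": 0,"az": 0,"hand": 60},
])

```text
clock: 26.07
tool_pos: [0.4783, 0.15, 0.2425]
tool_rot: [3.138, 0.001, -0.214]
force: [1.4, 0.4, -0.9]
opening: 0.0597
```

```bash
cat > chk.py <<'E'
from h import *
go([540,-205,230],8.8)
for n in("top","side"):
    p,d=imaging.capture(n);c=imaging.get_calibration(n);W=cloud(d,c)
    hsv=cv2.cvtColor(p,cv2.COLOR_RGB2HSV);H,S,V=[hsv[...,i].astype(int) for i in range(3)]
    ok=(d>0)&(abs(W[...,0]-.5)<.25)&(abs(W[...,1])<.5)
    P=W[big(ok&((H<6)|(H>174))&(S>150)&(W[...,2]>.06)&(W[...,2]<.2))];print(n,"red",rect(P[:,:2]),P[:,2].max().round(3))
    P=W[big(ok&(H>105)&(H<125)&(S>130)&(W[...,2]>.09))];print("blue",rect(P[:,:2]))
    fx=ok&(abs(W[...,1]+.2)<.2)&(abs(W[...,0]-.56)<.13);pl=big(fx&(W[...,2]>.012)&(W[...,2]<.08));print("plate",rect(W[pl][:,:2]))
    P=W[big(pl&(W[...,2]>.049))];print("die",rect(P[:,:2]))
E
python3 chk.py
```

```text
shift mm [135.6 333.8  13.5] turn [ 0.003   0.0012 -0.3672] tcp [478.3 150.  242.5] yaw -12.24 F [ 1.4  0.4 -0.9] open 0.0597 t 26.0667Traceback (most recent call last):
  File "chk.py", line 7, in <module>
    P=W[big(ok&((H<6)|(H>174))&(S>150)&(W[...,2]>.06)&(W[...,2]<.2))];print(n,"red",rect(P[:,:2]),P[:,2].max().round(3))
        ~~~^^^^^^^^^^^^^^^^^^^^^^^^^^^^^^^^^^^^^^^^^^^^^^^^^^^^^^^^^
  File "h.py", line 16, in big
    n,l,s,_=cv2.connectedComponentsWithStats(m.astype(np.uint8)); return l==1+s[1:,4].argmax()
                                                                              ~~~~~~~~~~~~~~^^
ValueError: attempt to get argmax of an empty sequence
```

The arm hides the key from above. I move over the fixture to check the clamp close up and clear the view.

step_arm([
  {"x": 12,"y": 20,"z": 0,"ax": 0,"ay": 0,"az": 0,"hand": 60},
  {"x": 31,"y": 53,"z": 0,"ax": 0,"ay": 0,"az": -0.05,"hand": 60},
  {"x": 50,"y": 85,"z": 0,"ax": 0,"ay": 0,"az": -0.1,"hand": 60},
  {"x": 70,"y": 118,"z": 0,"ax": 0,"ay": 0,"az": -0.15,"hand": 60},
  {"x": 89,"y": 151,"z": 10,"ax": 0,"ay": 0,"az": -0.2,"hand": 60},
  {"x": 108,"y": 184,"z": 25,"ax": 0,"ay": 0,"az": -0.25,"hand": 60},
  {"x": 127,"y": 216,"z": 40,"ax": 0,"ay": 0,"az": -0.31,"hand": 60},
  {"x": 146,"y": 248,"z": 50,"ax": 0,"ay": 0,"az": -0.37,"hand": 60},
])

```text
clock: 26.78
tool_pos: [0.573, -0.1184, 0.191]
tool_rot: [-3.141, 0.001, 0.166]
force: [0.4, 1.4, 0.2]
opening: 0.0599
```

step_arm([
  {"x": 15,"y": 35,"z": 10,"ax": 0,"ay": 0,"az": 0,"hand": 60},
  {"x": 20,"y": 45,"z": 20,"ax": 0,"ay": 0,"az": 0,"hand": 60},
  {"x": 20,"y": 45,"z": 20,"ax": 0,"ay": 0,"az": 0,"hand": 60},
  {"x": 20,"y": 45,"z": 20,"ax": 0,"ay": 0,"az": 0,"hand": 60},
])

```text
clock: 27.12
tool_pos: [0.5995, -0.1581, 0.1711]
tool_rot: [-3.14, 0.002, 0.161]
force: [-0.9, 1.5, -0.2]
opening: 0.0598
```

```bash
sed -i 's/("top","side")/("top","side","wrist")/; s/^def/def/' chk.py; cat > chk.py <<'E'
from h import *
go([540,-205,230],8.8)
def R(m,W,t):
    try: P=W[big(m)];print(t,rect(P[:,:2]),P[:,2].max().round(3))
    except Exception as e: print(t,"none")
for n in("top","side","wrist"):
    p,d=imaging.capture(n);c=imaging.get_calibration(n);W=cloud(d,c);print(n)
    hsv=cv2.cvtColor(p,cv2.COLOR_RGB2HSV);H,S,V=[hsv[...,i].astype(int) for i in range(3)]
    ok=(d>0)&(abs(W[...,0]-.5)<.25)&(abs(W[...,1])<.5)
    R(ok&((H<6)|(H>174))&(S>150)&(W[...,2]>.06)&(W[...,2]<.2),W,"red")
    R(ok&(H>105)&(H<125)&(S>130)&(W[...,2]>.09),W,"blue")
    pl=ok&(abs(W[...,1]+.2)<.16)&(abs(W[...,0]-.56)<.13)&(W[...,2]>.012)&(W[...,2]<.08)
    R(pl,W,"plate");R(pl&(W[...,2]>.049)&(W[...,2]<.065),W,"die")
    if n=="wrist":
        C=np.array([594.7,-177.3]);m=(np.hypot(W[...,0]*1e3-C[0],W[...,1]*1e3-C[1])<22)&((H<8)|(H>172))&(S>90)&(W[...,2]<.05);v,u=np.nonzero(m);print("mark",m.sum())
        if len(u): mk=plane(np.c_[u,v],.0385,c)[:,:2].mean(0)*1e3;print(mk,np.degrees(np.arctan2(*(mk-C)[::-1])))
        np.savez("w12.npz",p=p,d=d,**c)
E
python3 chk.py
```

```text
shift mm [-66.4  36.7 -58.9] turn [-0.0015  0.0017  0.0078] tcp [ 599.5 -158.1  171.1] yaw 9.24 F [-0.9  1.5 -0.2] open 0.0598 t 27.1167
top
red (array([515. , 223.2]), array([19.2, 96.9]), 168.0) 0.147
blue (array([536.2, 330.5]), array([15.9, 96.1]), 153.6) 0.146
plate (array([ 547.4, -117.4]), array([ 81.2, 180.8]), 0.9) 0.06
die (array([ 546.9, -139.5]), array([ 5.7, 29.2]), 3.2) 0.06
side
red (array([516. , 223.2]), array([28.9, 94.6]), 168.8) 0.146
blue (array([536.4, 333.6]), array([19.6, 95.7]), 155.3) 0.146
plate (array([ 561.1, -203. ]), array([180. , 246.3]), 98.9) 0.061
die (array([ 542.5, -180.6]), array([50.4, 94.6]), 99.3) 0.061
wrist
red none
blue (array([ 600.5, -104.8]), array([0., 0.]), 0.0) 0.241
plate (array([ 564.3, -205.1]), array([180.3, 240.3]), 99.1) 0.061
die (array([ 545.8, -182.5]), array([50.6, 90. ]), 99.2) 0.061
mark 7
[ 580.05024528 -179.95389523] -169.7318678018344
```

Everything checks out, so I hand in.

```bash
python3 -c "
from plant import bot
print(bot.hand_in())"
```

```text
the job is handed in; nothing more can be done
None
```

The die block is clamped against the end stop and rail, and the red key is back upright in the stand hole it came from. I handed the job in at about 27 s of the 72 s; no verdict is reported.

**Last checks before handing in:**
- **Die block:** its centre is at about x = +14.9, y = −25.1 mm in the fixture frame, against a target of +15, −25.
- **Clamp screw:** I turned it clockwise until the torque rose from 0.2 to 0.48 N m. The red mark on the screw moved about 83° (1.45 rad, measured coarsely), which fits the hard stop at 1.4 rad.
- **Key fully home before turning:** it bottomed in the socket at exactly the height predicted from the grasp.
- **Red key:** the top of its handle is at 147 mm, against 146 mm at the start, and it sits within about 2 mm of where it began.
- **Blue key:** unmoved.
- **Not re-measured:** the hammer, pickup and tape measure, though the arm never went low near them. The washer's grip force on the die could not be measured either.

**What disagreed or went wrong:**
- **Fingertip position:** the closed fingertips measured about 9 mm behind the reported TCP, where the interface says 22 mm ahead. My first push passed over the die without moving it, so I used the measured value from then on.
- **Socket entry:** the key first caught on the chamfer and went in after I shifted it about 2 mm.
- **Return to the stand:** my first attempt hit the hole's rim with about 60 N because I was 2.4 mm off in y. I backed off and corrected, and the second attempt went in with no side force.

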